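# Put the lid on the gel tank and lock it

### The arm

A 6-joint arm with a two-finger parallel gripper is mounted at the origin on a cart in front of the work surface, level with it; the furniture and walls round the work are solid. World frame = base frame: x ahead of the robot, y to its left, z up, the work surface at z = 0. Lengths are in m, angles in degrees, forces in N, time in s.
With the tool pointing down it reaches from about 0.35 to 0.875 m from the base axis. Payload 4.2 kg.
Tool frame: the origin (TCP) lies on the centre line of the jaws, within the pads' length; the fingertips stand 19 mm ahead of it and the grasp point (between the pads) is the TCP; x points along the fingers, y is the direction in which the jaws open and shut, and the axes are right-handed (so a half turn about x gives the same grasp; the last joint's range is limited). The gripper opens to 87 mm and grips with 3 to 60 N. Pads are 19 mm wide; open, the fingers measure 117 mm over their backs; the gripper's body (75 mm by 190 mm) begins 51 mm behind the grasp point.
Start: joints at [79.905, 22.042, 0.453, 0, -68.411, -14.817], TCP at [0.263, 0.567, 0.242] pointing down, gripper open.
Joint ranges: [-179.83, 179.83], [-69.29, 118.12], [-61.27, 80.66], [-181.25, 117.63], [-171.15, -9.14], [-177.46, 177.46]. Speed limits (degrees/s): [159.86, 159.86, 180, 180, 180, 180].

### API

Orientations are given as a 3x3 rotation matrix whose columns are the frame's x, y, z axes.
In Python, from station import r, viewer, job, spotter gives the robot as it stands.
- The arm moves only by the tool play_rows, never from a script. Its argument "commands" is a list of rows, each an object of numbers: "fingers": the gripper command: -1 is fully open, 1 is shut, values between are in proportion; "tx", "ty", "tz": the shift along the tool's x, y, z normalised to -1 to 1, where 1 is 750 mm; "ax", "ay", "az": the turn, a rotation vector about the tool's x, y, z normalised to -1 to 1, where 1 is pi rad. In form: [{"fingers": .., "tx": .., "ty": .., "tz": .., "ax": .., "ay": .., "az": ..}, ...]. A call has 1 to 5 rows; each row is the pose to reach, as a shift and turn from the pose commanded when the call began, along the tool's axes at that moment, turning the shorter way round; what a row does not reach only later rows make up. A row lasts 1/12 s, in which the tool goes at most 41.7 mm and 7.16 degrees, less where a joint would pass 70% of its speed; a pose out of reach is approached as far as the arm can. A call with a number of a shift or a turn outside -1 to 1 is refused whole. A call with a gripper value outside its range is refused whole. The fingers move at their own pace and stop on an object; the grip force is fixed at half the most. Time passes only in rows, so rows that repeat a pose let the fingers close. It gives the time, the measured TCP pose, the force and the opening at its end, in the units of the state.
- r.sense(): the state, without advancing time (a new reading comes with each control period).
- viewer.capture(name): name is "scene" or "top"; returns a dict with "image" (384x512x3 uint8, red, green, blue), "fx", "fy", "cx", "cy" (pixels), "R" (3x3) and "t" (3): a world point X has camera coordinates R X + t. Camera axes: x right, y down, z forward; pixel columns grow to the right and rows downward; lengths in m; the calibration is good to about 2 mm. A picture is of the moment at which its call begins. There is no depth.
- job.finish_job(): hands the job in, once; it reports no verdict.
Trained networks look in a picture, given as the dict that the camera call returned (one of the last four; its "shot" number tells which), for a name from the list of things; names that differ only in an ending like _2 or _b are one class to them, and where a whole thing is asked for, a point or a joint stands for the part that bears it (a point fixed in the world has none). Each returns a list of dicts, best first, with "score" (0 to 1); they miss things now and then, are a little off and sometimes report something else, mostly with a low value. They report only what shows in the picture. A call takes as long as a camera call.
- spotter.find_in(name, picture): "uv" ([column, row] in pixels, amid what is visible of it).
- spotter.silhouettes(name, picture): "region" (384x512 bool, what is visible of it) and "uv" ([column, row] in pixels, amid what is visible of it).
The state is a dict: "time_s": time; "joints": joint angles; "joint_velocities": joint speeds; "effort": joint torques, N m; "tcp_pos": TCP position; "ee_rot": TCP orientation; "wrist_force": force on the tool from outside, world axes, zero at the start; "moment": the same for the moment, N m; "gripper_width": opening from 0.0 (shut) to 1.0 (fully open).
Only numpy, scipy, OpenCV 4.12 (cv2) and the standard library are available. Lean on these libraries where they do the work, as an engineer would, in place of code of your own. Each camera call takes 0.05 s, during which the arm holds its last target. There are 200 camera calls.

### The job

The small white gel tank on the left-hand bench is loaded: lift its lid off the sloping wire drainer on the right-hand bench, lower it level onto the tank so that both upright contact pins go into the lid's two sockets together, and settle it gently until it lies fully home on the rim, without forcing it. Then swing the catch in front of the tank round as far as it goes, so that its tongue lies over the edge of the lid. Leave the other things on the benches where they are.

Things in the scene. Friction and masses are not known exactly. Their poses are not given: they have to be found in the camera images.
- lid: Grey plate 100 (x) x 176 (y) x 6 mm, about 0.2 kg, origin at the centre of its underside, z out of its top. Two square bosses, 22 wide, 21 high, at y = +70 and -70 (x = 0), each with a round socket, 10 in diameter, open below, 17 deep, closed on top. Starts on the drainer's wires, tipped up 35 degrees, its top facing left. Fits the tank either way round.
- lid_handle (a point): Centre of the lid's black bar handle, 32 above the lid's origin. The bar runs along the lid's x: 62 long, 16 wide (grip across it, along the lid's y), flat sides from 24 to 40 above the lid's origin, on two posts. The bosses leave 59 free on either side of it.
- drainer: White drip tray 124 (x) x 150 (y) x 12 mm, fixed, origin under its centre, with two steel wires 8 thick at y = +45 and -45 that slope up at 35 degrees towards +x. Hooks at their low ends, up to 14 above the wires' line, stop the lid's lower edge. The low side (-x) faces to the left as the robot sees it. The lid's origin starts 59 above the drainer's.
- gel_tank: White open tank 96 (x) x 172 (y) mm, fixed, rim 70 above the bench; origin under its centre, z up, front (-x, with the catch) roughly towards the robot. Two upright steel pins, 8 in diameter, at y = +70 and -70 (x = 0), reach 15 above the rim, their last 6 tapered. With the lid home its underside lies on the rim: its origin is 70 above the tank's, its x along the tank's x.
- catch (a joint): Angle of the swing catch, rad. 0 to 0.25 as found: along the front of the tank, clear of the lid, knob towards the tank's +y. It turns counter-clockwise seen from above, to its stop at 1.57: knob towards the tank's -x, tongue over the lid's front edge by 14 mm. It stays where it is left; about 1 N at the knob turns it.
- catch_pivot (a point): Pivot of the catch, at x = -72, y = 0, z = 78 mm of the tank; upright axis. A flat steel bar, 12 wide, 5 thick, its top 83 above the bench: tongue 36 long on one side, tail 50 on the other. The tongue passes 2 above the plate of a lid that is home; a lid that is not stops it.
- pin_left (a point): Tip of the tank's pin at its y = +70, 85 above the bench.
- pin_right (a point): Tip of the tank's pin at its y = -70, 85 above the bench.
- catch_knob (a point): Centre of the top of the catch's upright round black knob, 12 in diameter, 113 above the bench; it stands 30 high on the tail, 40 from the pivot.
- serum_a: Bystander: capped white bottle 40 across, 70 high, on the left bench; origin under its centre.
- serum_b: Bystander: capped white bottle 40 across, 70 high, on the left bench; origin under its centre.
- tape_clear: Bystander: brown tape roll lying flat, 94 across, 48 high, on the left bench; origin under its centre.
- reagent_c: Bystander: capped white bottle 38 across, 68 high, behind the drainer; origin under its centre.
- tip_box: Bystander: pipette-tip box with clear lid, 89 by 119 by 80 high, behind the drainer; origin under its centre.
- pipette_a: Bystander: pipette 270 long, lying on the left bench; origin under its centre.
- marker: Bystander: marker pen 135 long, 16 high, lying in front of the drainer; origin under its centre.
- bench_timer: Bystander: bench timer 66 by 62 by 18 high, lying to the right of the tank; origin under its centre.

How it is judged (in metres and radians):
On the way, in this order (a step that is already met when the one before it is completed fails the run):
1. the lid lies level and fully home on the tank, both pins in their sockets, and the gripper has let it go (horizontal distance between lid and gel_tank below 0.003 m and z of lid in the frame of gel_tank below 0.0725 m and angle between lid's own z axis and vertical below 0.03 rad and angle between the y axis of lid and the y axis of gel_tank, either way round below 0.04 rad and contact force between the fingers and lid below 0.1 N), for 0.2 s.
2. then the catch is swung round over the lid (value of joint catch above 1.35 rad), for 0.1 s.
At the end, for the whole second after the job is handed in: Lid let go, at rest on the tank, both pins in its sockets: within 3 mm of the tank's centre sideways, less than 72.5 mm above the tank's origin, tilt under 0.03 rad, y axis within 0.04 rad of the tank's y axis (either way round); catch beyond 1.35 rad and at rest (horizontal distance between lid and gel_tank below 0.003 m and z of lid in the frame of gel_tank below 0.0725 m and angle between lid's own z axis and vertical below 0.03 rad and angle between the y axis of lid and the y axis of gel_tank, either way round below 0.04 rad and value of joint catch above 1.35 rad and linear speed of lid below 0.02 m/s and velocity of joint catch below 0.1 rad/s); the robot touches nothing.
It fails at once if the lid is pressed or dropped on the tank with more than 45 N (contact force between lid and gel_tank above 45 N).
It fails at once if the lid is put over the pins tilted by more than 0.2 rad (horizontal distance between lid and gel_tank below 0.02 m and z of lid in the frame of gel_tank below 0.085 m and angle between lid's own z axis and vertical above 0.2 rad).
It fails at once if a bystander is moved more than 20 mm (distance of any of serum_a, serum_b, tape_clear, tip_box, pipette_a, marker, bench_timer, reagent_c from where it was at the start of the episode above 0.02 m).
It also fails if it takes over 62 s, if anything falls off the work surface, if the arm or the gripper's body presses on something with over 40 N, if the wrist force passes 120 N, or if a joint passes its speed limit or range.

## Working session

There is one attempt and no reset: what is moved stays moved. The work goes in short steps, Python scripts to look and compute and a tool call to move; the robot and the scene stay as the last step left them, time stands still between calls to the robot, and variables do not carry over. Pictures are saved under pics/ and viewed, about 8 in all and at most 12, crops included, and the job is handed in when it is done.

Besides the shell and the picture viewer there is one more tool, called after ">>>" by a JSON object that holds its "name" and its "arguments". play_rows: Moves the arm, as the interface text tells. Its arguments: {"type":"object","properties":{"commands":{"type":"array"}},"required":["commands"]}

```bash
mkdir -p pics; ls
cat > h.py <<'E'
import numpy as np, cv2
from station import r, viewer, job, spotter
def save(p,n,crop=None,s=1):
    im=p["image"][:,:,::-1]
    if crop: u0,v0,u1,v1=crop; im=im[v0:v1,u0:u1]
    cv2.imwrite("pics/"+n,cv2.resize(im,None,fx=s,fy=s,interpolation=cv2.INTER_CUBIC))
def back(p,uv,z):
    d=p["R"].T@np.array([(uv[0]-p["cx"])/p["fx"],(uv[1]-p["cy"])/p["fy"],1]); c=-p["R"].T@p["t"]
    return c+d*(z-c[2])/d[2]
def proj(p,X):
    q=p["R"]@np.asarray(X)+p["t"]; return np.array([p["fx"]*q[0]/q[2]+p["cx"],p["fy"]*q[1]/q[2]+p["cy"]])
E
python3 - <<'E'
from h import *
np.set_printoptions(precision=4,suppress=True)
s=r.sense(); print(s)
Z=dict(lid=.06,lid_handle=.085,gel_tank=.07,catch_knob=.113,catch_pivot=.083,pin_left=.085,pin_right=.085,drainer=.012,bench_timer=.018,tape_clear=.048,tip_box=.08,serum_a=.07,reagent_c=.068,marker=.016)
for c in("scene","top"):
    p=viewer.capture(c); save(p,c+"0.png",s=1.5); print(c,p["fx"],p["cx"],p["cy"],p["R"].tolist(),-p["R"].T@p["t"])
    for n,z in Z.items():
        for d in spotter.find_in(n,p)[:2]: print(n,round(d["score"],2),np.round(d["uv"],1),back(p,d["uv"],z)[:2])
E
```

```text
pics
{'time_s': 0.0, 'joints': array([ 79.9028,  22.0886,   0.3809,  -0.0312, -68.4097, -14.8162]), 'joint_velocities': array([-0.085 ,  0.0209,  0.022 , -0.0257,  0.0587,  0.0001]), 'effort': array([  0.0002, -39.0666,  18.7409,   4.2201,   0.0111,  -0.0002]), 'tcp_pos': array([0.263 , 0.5664, 0.2405]), 'ee_rot': array([[-0.0009, -0.4214, -0.9069],
       [-0.0019, -0.9069,  0.4214],
       [-1.    ,  0.0021, -0.    ]]), 'wrist_force': array([-0.1757, -0.1075, -0.4868]), 'moment': array([ 0.0345, -0.0196, -0.0084]), 'gripper_width': 0.9986437695007916}
scene 474.0093092098561 253.76393596697272 198.42405194735474 [[-0.9774190901792035, -0.21098714378956787, 0.011676785036040825], [-0.17542213189766784, 0.7793711944276625, -0.6015044612776165], [0.11780915836103284, -0.589970309805433, -0.7987840983359312]] [0.2886 1.1423 1.6631]
lid 0.96 [264.5 153.2] [ 0.5317 -0.305 ]
lid_handle 0.71 [265.6 153.9] [ 0.5223 -0.2794]
gel_tank 0.72 [235.2 249.3] [0.5417 0.2237]
catch_knob 0.63 [254.5 241.3] [0.471  0.1979]
catch_knob 0.59 [202.8 220.6] [0.6904 0.1487]
catch_pivot 0.66 [254.3 240.7] [0
[... 948 characters left out ...]
 0.5208 -0.3068]
lid_handle 0.85 [341.2 190.3] [ 0.5048 -0.298 ]
lid_handle 0.71 [322.4 244. ] [ 0.3284 -0.2291]
gel_tank 0.71 [190.4 185.1] [0.5354 0.2071]
catch_knob 0.56 [194.4 198.1] [0.4861 0.1876]
pin_left 0.65 [191.3 184.1] [0.5366 0.2018]
pin_right 0.68 [342.7 191.5] [ 0.5007 -0.3029]
pin_right 0.65 [195.1 182.5] [0.5417 0.189 ]
drainer 0.82 [347.7 200. ] [ 0.4793 -0.3314]
bench_timer 0.75 [257.7 181.4] [ 0.5506 -0.0199]
tape_clear 0.69 [141.6 230.2] [0.3878 0.3766]
tip_box 0.64 [394.3 151.5] [ 0.6333 -0.4829]
tip_box 0.42 [342.7 187.4] [ 0.5151 -0.3043]
serum_a 0.57 [340.  188.5] [ 0.5129 -0.2968]
serum_a 0.53 [224.3 140.3] [0.6873 0.0907]
marker 0.64 [325.7 243.6] [ 0.3302 -0.2489]
```

View pics/scene0.png

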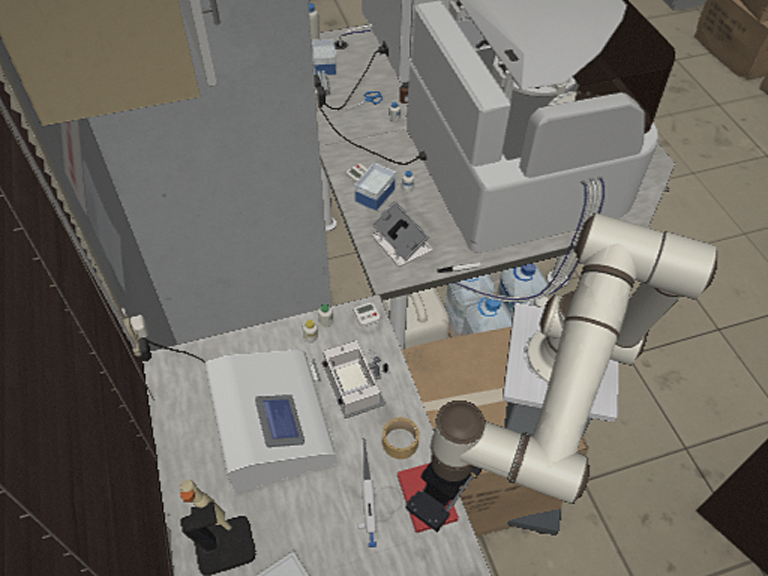

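View pics/top0.png

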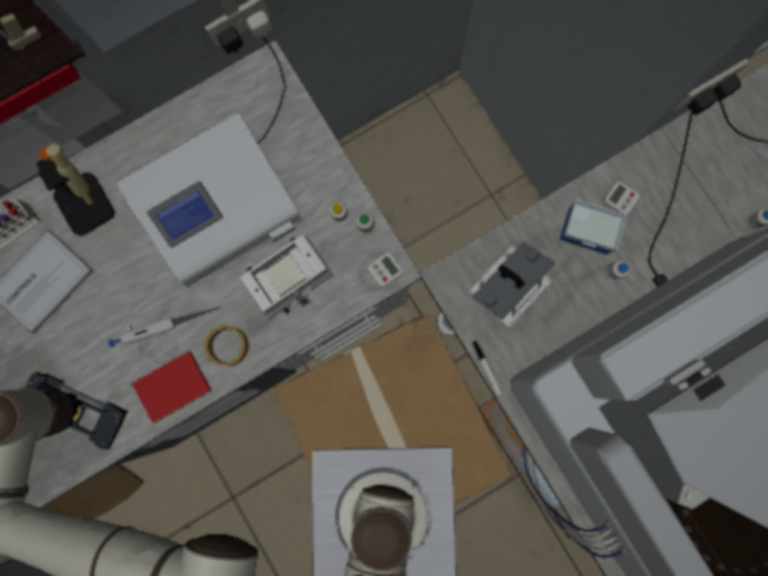

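The scene shows the tank at about (352,375)/1.5 and the lid on the drainer at (400,232)/1.5. In the top view the tank is at (285,273)/1.5 and the lid at (512,282)/1.5. Next I look at enlarged crops with the silhouettes drawn on.

Run:
```python
from h import *
out=[]
for c in("scene","top"):
    p=viewer.capture(c); row=[]
    np.save(c+"cal.npy",p,allow_pickle=True)
    for n in("gel_tank","lid"):
        S=spotter.silhouettes(n,p)
        d=S[0]; m=d["region"].astype(np.uint8); u,v=map(int,d["uv"]); print(c,n,d["score"],m.sum(),cv2.minAreaRect(cv2.findNonZero(m)))
        np.save(f"m_{c}_{n}.npy",m)
        a=slice(max(v-32,0),v+33); b=slice(u-45,u+45)
        im=cv2.resize(p["image"][a,b,::-1],(396,286),interpolation=cv2.INTER_CUBIC)
        k,_=cv2.findContours(cv2.resize(m[a,b],(396,286),interpolation=cv2.INTER_NEAREST),0,1)
        im2=im.copy(); cv2.drawContours(im2,k,-1,(0,0,255),1); row.append(im2)
        print("crop origin",b.start,a.start)
    out.append(np.hstack(row))
cv2.imwrite("pics/crops.png",np.vstack(out))
```

```text
scene gel_tank 0.58 1379 ((238.62069702148438, 250.55169677734375), (47.90939712524414, 38.253238677978516), 68.19859313964844)
crop origin 189 218Traceback (most recent call last):
  File "<stdin>", line 8, in <module>
IndexError: list index out of range
```

Run:
```python
from h import *
out=[]
ctr={("scene","gel_tank"):(236,249),("scene","lid"):(267,154),("top","gel_tank"):(190,183),("top","lid"):(342,188)}
for c in("scene","top"):
    p=viewer.capture(c); row=[]
    np.save(c+"cal.npy",p,allow_pickle=True)
    for n in("gel_tank","lid"):
        S=spotter.silhouettes(n,p)
        u,v=ctr[c,n]
        a=slice(v-32,v+33); b=slice(u-45,u+45)
        im=cv2.resize(p["image"][a,b,::-1],(396,286),interpolation=cv2.INTER_CUBIC)
        if S:
            d=S[0]; m=d["region"].astype(np.uint8); print(c,n,d["score"],m.sum(),d["uv"])
            np.save(f"m_{c}_{n}.npy",m)
            k,_=cv2.findContours(cv2.resize(m[a,b],(396,286),interpolation=cv2.INTER_NEAREST),0,1)
            cv2.drawContours(im,k,-1,(0,0,255),1)
        row.append(im)
    out.append(np.hstack(row))
cv2.imwrite("pics/crops.png",np.vstack(out))
```

```text
scene gel_tank 0.69 1364 [232.8, 249.5]
```

View pics/crops.png

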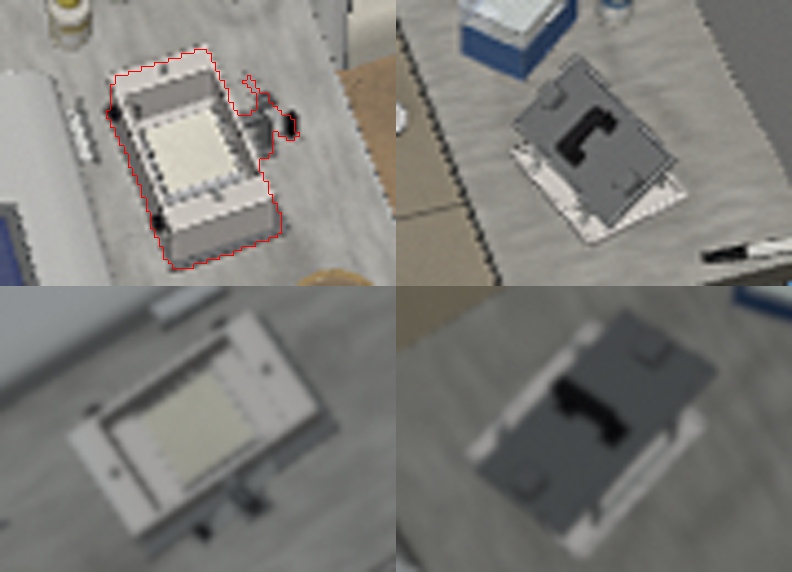

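The crops resolve the rim corners and pins in both views, and the lid corners, bosses and handle. I fit both poses from those points.

```bash
cat > fit.py <<'E'
from h import *
from scipy.optimize import least_squares
from scipy.spatial.transform import Rotation as Ro
P={c:np.load(c+"cal.npy",allow_pickle=True).item() for c in("scene","top")}
def px(o,q): return np.array(o)+(np.array(q,float)+.5)/4.4-.5
obs_t=[("top",(-48,-86,70),px((145,151),(322,118))),("top",(48,-86,70),px((145,151),(248,27))),("top",(48,86,70),px((145,151),(68,150))),("top",(-48,86,70),px((145,151),(140,250))),
 ("top",(0,-70,85),px((145,151),(266,83))),("top",(0,70,85),px((145,151),(115,185))),
 ("scene",(0,-70,85),px((191,217),(164,69))),("scene",(0,70,85),px((191,217),(217,195)))]
L=lambda q:px((297,156),q); S=lambda q:px((222,122),q)
obs_l=[("top",(-50,-88,6),L((228,25))),("top",(50,-88,6),L((320,86))),("top",(50,88,6),L((160,252))),("top",(-50,88,6),L((73,182))),
 ("top",(0,70,21),L((134,190))),("top",(0,-70,21),L((258,62))),("top",(0,0,40),L((190,126))),
 ("scene",(-50,-88,6),S((119,125))),("scene",(50,-88,6),S((184,55))),("scene",(50,88,6),S((280,160))),("scene",(-50,88,6),S((216,226)))]
# which end is y=+: resolved below by trying both yaws
def fit(obs,x0,tilt,zfree):
    def f(x):
        R=(Ro.from_euler("z",x[2])*Ro.from_euler("y",-tilt)).as_matrix()
        return np.concatenate([proj(P[c],R@(np.array(q)/1e3)+[x[0],x[1],x[3] if zfree else x0[3]])-uv for c,q,uv in obs])
    s=least_squares(f,x0); return s.x,np.round(s.fun.reshape(-1,2),1)
E
python3 - <<'E'
from fit import *
x,e=fit(obs_t,[.54,.2,.5,0],0,False); print("tank",x[:2],np.degrees(x[2]),e.tolist())
for yaw in(-134,46):
  o=obs_l if yaw==46 else [(c,(-q[0],-q[1],q[2]) ,u) for c,q,u in obs_l]
  for t in(35,-35):
    x,e=fit(o,[.52,-.3,np.radians(yaw),.059],np.radians(t),True); print(yaw,t,x,np.degrees(x[2]),np.sqrt((e**2).mean())); print(e.tolist())
E
```

```text
tank [0.54780242 0.21381886] 34.48243612619407 [[-0.4, 0.8], [0.2, -1.2], [-0.6, 0.1], [-0.9, 0.4], [-0.2, -0.7], [-0.3, 0.3], [0.0, -1.5], [0.8, -1.4]]
-134 35 [ 0.52081148 -0.31212539 -2.41417964  0.0330079 ] -138.3223041284831 14.112051587207297
[[22.4, 15.4], [-18.6, -12.8], [-18.5, -16.7], [20.0, 15.1], [-0.9, -0.6], [0.5, 0.8], [-0.3, -2.9], [15.9, -13.6], [-14.2, 16.9], [-17.1, 18.2], [13.6, -11.8]]
-134 -35 [ 0.52781417 -0.29840641 -2.32586001  0.04843634] -133.2619620865884 12.65796551224133
[[16.1, 14.4], [-19.7, -18.2], [-17.9, -17.3], [18.0, 16.3], [2.1, 3.2], [1.1, 1.7], [6.2, 3.9], [13.1, -5.9], [-16.0, 8.6], [-15.4, 8.9], [13.2, -5.5]]
46 35 [ 0.52781417 -0.29840641  0.81573267  0.04843634] 46.73803939413538 12.65796551224133
[[16.1, 14.4], [-19.7, -18.2], [-17.9, -17.3], [18.0, 16.3], [2.1, 3.2], [1.1, 1.7], [6.2, 3.9], [13.1, -5.9], [-16.0, 8.6], [-15.4, 8.9], [13.2, -5.5]]
46 -35 [ 0.52081148 -0.31212539  0.72741303  0.0330079 ] 41.67769659445461 14.112051587207297
[[22.4, 15.4], [-18.6, -12.8], [-18.5, -16.7], [20.0, 15.1], [-0.9, -0.6], [0.5, 0.8], [-0.3, -2.9], [15.9, -13.6], [-14.2, 16.9], [-17.1, 18.2], [13.6, -11.8]]
```

Run:
```python
from fit import *
o=[(c,(q[0],-q[1],q[2]),u) for c,q,u in obs_l]
for z in(True,False):
  for t in(35,-35):
    x,e=fit(o,[.52,-.3,np.radians(-134),.059],np.radians(t),z); print(t,x,np.degrees(x[2]),np.sqrt((e**2).mean())); print(e.tolist())
```

```text
35 [ 0.51754454 -0.30641821 -2.36069345  0.0558716 ] -135.2577716500553 0.8733425861179981
[[0.5, 0.3], [0.7, 0.1], [1.0, 0.2], [0.9, 0.9], [-1.0, 0.6], [-0.8, -0.0], [-1.1, -2.7], [0.4, -0.6], [0.6, -0.1], [0.6, 0.2], [-0.7, 1.0]]
-35 [ 0.52609336 -0.29287092 -2.29944642  0.06460736] -131.74857499163633 4.235241755469541
[[-0.3, -5.0], [-5.7, -0.3], [-2.0, 0.8], [1.0, -0.7], [1.6, 3.5], [0.0, 1.0], [5.6, 3.7], [-1.4, -8.5], [-2.1, 8.5], [-0.7, 7.8], [-0.0, -7.6]]
35 [ 0.51715111 -0.30555406 -2.36101935  0.059     ] -135.27644424586722 0.8764598212022148
[[0.4, 0.2], [0.7, 0.0], [0.9, 0.3], [0.7, 0.9], [-1.1, 0.6], [-0.8, -0.1], [-1.2, -2.7], [0.5, -0.9], [0.7, -0.4], [0.7, -0.1], [-0.6, 0.7]]
-35 [ 0.5267959  -0.29441667 -2.29942488  0.059     ] -131.74734065057024 4.246763473517215
[[-0.2, -4.9], [-5.6, -0.3], [-1.8, 0.7], [1.3, -0.8], [1.8, 3.5], [0.2, 1.1], [5.7, 3.7], [-1.5, -7.9], [-2.2, 9.1], [-0.8, 8.3], [-0.2, -7.1]]
```

```bash
cat >> h.py <<'E'
from scipy.spatial.transform import Rotation as Ro
np.set_printoptions(precision=4,suppress=True)
def Rz(d): return Ro.from_euler("z",d,degrees=True).as_matrix()
def toolR(ax,yv):
    ax=np.array(ax)/np.linalg.norm(ax); yv=np.array(yv)/np.linalg.norm(yv); return np.column_stack([ax,yv,np.cross(ax,yv)])
def rel(p0,R0,p1,R1):
    t=R0.T@(np.array(p1)-p0)/.75; a=Ro.from_matrix(R0.T@R1).as_rotvec()/np.pi
    return np.round(t,4).tolist(),np.round(a,4).tolist()
lid_p=np.array([.517,-.3055,.059]); lid_R=(Ro.from_euler("z",-135.3,degrees=True)*Ro.from_euler("y",-35,degrees=True)).as_matrix()
n=lid_R[:,2]; hand=lid_p+.032*n; Rg=toolR(-n,-lid_R[:,1])
E
python3 - <<'E'
from h import *
p=np.load("topcal.npy",allow_pickle=True).item()
for q in((540,195),(768,80)): print(back(p,np.array(q)/1.5,0))
for z in(0,-.8): print(back(p,np.array((460,70))/1.5,z))
print(n,hand,Rg)
s=r.sense(); P0,R0=s["tcp_pos"],s["ee_rot"]
tgt=hand+.14*n; print(tgt)
Rm=toolR([0,0,-1],-lid_R[:,1])
k=[np.array([.36,.42,.30]),np.array([.41,.24,.30]),np.array([.45,.06,.30]),np.array([.50,-.10,.30]),np.array([.58,-.22,.28])]
rv=Ro.from_matrix(R0.T@Rm).as_rotvec(); print(np.degrees(np.linalg.norm(rv)),R0@rv)
Rs=[R0@Ro.from_rotvec(rv*f).as_matrix() for f in(.25,.5,.75,1)]+[toolR(-n-[0,0,.6],-lid_R[:,1])]
for a,b in zip(k,Rs): print(rel(P0,R0,a,b)); P0,R0=a,b
E
```

```text
[ 0.7303 -0.388   0.    ]
[ 1.0017 -0.9504  0.    ]
[ 1.0455 -0.2082  0.    ]
[ 1.3998 -0.2916 -0.8   ]
[0.4077 0.4035 0.8192] [ 0.53   -0.2926  0.0852] [[-0.4077 -0.7034  0.5823]
 [-0.4035  0.7108  0.5762]
 [-0.8192 -0.     -0.5736]]
[ 0.5871 -0.2361  0.1999]
110.39100480523535 [ 0.      0.     -1.9267]
([-0.0779, 0.1232, -0.1995], [0.1533, 0.0, 0.0])
([-0.0, 0.0932, -0.231], [0.1533, 0.0, 0.0])
([0.0, -0.0113, -0.2456], [0.1533, 0.0, 0.0])
([0.0, -0.1284, -0.183], [0.1533, 0.0, 0.0])
([0.0267, -0.1888, -0.0367], [0.0, 0.1223, 0.0])
```

>>> {"name": "play_rows", "arguments": {"commands": [{"fingers":-1,"tx":-0.078,"ty":0.123,"tz":-0.2,"ax":0.153,"ay":0,"az":0},{"fingers":-1,"tx":-0.078,"ty":0.123,"tz":-0.2,"ax":0.153,"ay":0,"az":0},{"fingers":-1,"tx":-0.078,"ty":0.123,"tz":-0.2,"ax":0.153,"ay":0,"az":0},{"fingers":-1,"tx":-0.078,"ty":0.123,"tz":-0.2,"ax":0.153,"ay":0,"az":0},{"fingers":-1,"tx":-0.078,"ty":0.123,"tz":-0.2,"ax":0.153,"ay":0,"az":0}]}}

```text
time_s: 2.37
tcp_pos: [0.3623, 0.4171, 0.3025]
ee_rot: [[0.002, -0.796, -0.605], [0.002, -0.605, 0.796], [-1.0, -0.003, 0.0]]
wrist_force: [-0.1, 1.0, 0.6]
gripper_width: 0.998
```

>>> {"name": "play_rows", "arguments": {"commands": [{"fingers":-1,"tx":0,"ty":0.093,"tz":-0.231,"ax":0.153,"ay":0,"az":0},{"fingers":-1,"tx":0,"ty":0.093,"tz":-0.231,"ax":0.153,"ay":0,"az":0},{"fingers":-1,"tx":0,"ty":0.093,"tz":-0.231,"ax":0.153,"ay":0,"az":0},{"fingers":-1,"tx":0,"ty":0.093,"tz":-0.231,"ax":0.153,"ay":0,"az":0},{"fingers":-1,"tx":0,"ty":0.093,"tz":-0.231,"ax":0.153,"ay":0,"az":0}]}}

```text
time_s: 2.78
tcp_pos: [0.4107, 0.2364, 0.3005]
ee_rot: [[0.0, -0.986, -0.168], [-0.0, -0.168, 0.986], [-1.0, -0.0, -0.0]]
wrist_force: [0.3, 0.8, -0.3]
gripper_width: 1.006
```

>>> {"name": "play_rows", "arguments": {"commands": [{"fingers":-1,"tx":0,"ty":-0.011,"tz":-0.246,"ax":0.153,"ay":0,"az":0},{"fingers":-1,"tx":0,"ty":-0.011,"tz":-0.246,"ax":0.153,"ay":0,"az":0},{"fingers":-1,"tx":0,"ty":-0.011,"tz":-0.246,"ax":0.153,"ay":0,"az":0},{"fingers":-1,"tx":0,"ty":-0.011,"tz":-0.246,"ax":0.153,"ay":0,"az":0},{"fingers":-1,"tx":0,"ty":-0.011,"tz":-0.246,"ax":0.153,"ay":0,"az":0}]}}

```text
time_s: 3.2
tcp_pos: [0.4508, 0.0563, 0.3004]
ee_rot: [[0.0, -0.952, 0.308], [-0.0, 0.308, 0.952], [-1.0, -0.0, -0.0]]
wrist_force: [1.0, 0.2, 0.3]
gripper_width: 1.001
```

>>> {"name": "play_rows", "arguments": {"commands": [{"fingers":-1,"tx":0,"ty":-0.128,"tz":-0.183,"ax":0.153,"ay":0,"az":0},{"fingers":-1,"tx":0,"ty":-0.128,"tz":-0.183,"ax":0.153,"ay":0,"az":0},{"fingers":-1,"tx":0,"ty":-0.128,"tz":-0.183,"ax":0.153,"ay":0,"az":0},{"fingers":-1,"tx":0,"ty":-0.128,"tz":-0.183,"ax":0.153,"ay":0,"az":0},{"fingers":-1,"tx":0,"ty":-0.128,"tz":-0.183,"ax":0.153,"ay":0,"az":0}]}}

```text
time_s: 3.62
tcp_pos: [0.5021, -0.1053, 0.2996]
ee_rot: [[-0.0, -0.699, 0.715], [-0.002, 0.715, 0.699], [-1.0, -0.001, -0.001]]
wrist_force: [1.1, 1.2, 0.6]
gripper_width: 1.001
```

```bash
cat > go.py <<'E'
from h import *
def chain(ks):
    s=r.sense(); P0,R0=s["tcp_pos"],s["ee_rot"]; print(s["time_s"],P0,s["wrist_force"],s["gripper_width"])
    for a,b in ks: print(rel(P0,R0,a,b)); P0,R0=a,b
E
python3 - <<'E'
from go import *
chain([(hand+.15*n,Rg),(hand+.14*n,Rg),(hand+.04*n,Rg),(hand,Rg)])
E
```

```text
3.6167 [ 0.5021 -0.1053  0.2996] [1.0552 1.1798 0.6018] 1.0008562385764903
([0.1223, -0.2038, -0.033], [-0.0021, 0.194, -0.0004])
([0.0133, 0.0, -0.0], [0.0, 0.0, 0.0])
([0.1333, -0.0, 0.0], [0.0, 0.0, 0.0])
([0.0533, 0.0, 0.0], [0.0, 0.0, 0.0])
```

>>> {"name": "play_rows", "arguments": {"commands": [{"fingers":-1,"tx":0.02,"ty":-0.08,"tz":-0.013,"ax":-0.001,"ay":0.08,"az":0},{"fingers":-1,"tx":0.05,"ty":-0.14,"tz":-0.02,"ax":-0.002,"ay":0.13,"az":0},{"fingers":-1,"tx":0.09,"ty":-0.18,"tz":-0.028,"ax":-0.002,"ay":0.17,"az":0},{"fingers":-1,"tx":0.122,"ty":-0.204,"tz":-0.033,"ax":-0.002,"ay":0.194,"az":0},{"fingers":-1,"tx":0.122,"ty":-0.204,"tz":-0.033,"ax":-0.002,"ay":0.194,"az":0}]}}

```text
time_s: 4.03
tcp_pos: [0.592, -0.2276, 0.2041]
ee_rot: [[-0.411, -0.709, 0.573], [-0.408, 0.705, 0.58], [-0.815, 0.005, -0.579]]
wrist_force: [-0.2, -0.7, -1.6]
gripper_width: 1.002
```

Run:
```python
from go import *
s=r.sense(); print(s["ee_rot"],s["joints"])
chain([(hand+.06*n,Rg),(hand,Rg)])
```

```text
[[-0.4114 -0.7092  0.5725]
 [-0.4077  0.705   0.5803]
 [-0.8152  0.0054 -0.5792]] [  2.987   34.5753   0.1561  22.8162 -84.0129 -55.9435]
4.0333 [ 0.592  -0.2276  0.2041] [-0.1651 -0.7117 -1.5636] 1.001574604431008
([0.1185, -0.0034, -0.0063], [0.0031, -0.0022, 0.0001])
([0.08, -0.0, 0.0], [0.0, 0.0, 0.0])
```

>>> {"name": "play_rows", "arguments": {"commands": [{"fingers":-1,"tx":0.04,"ty":0,"tz":0,"ax":0,"ay":0,"az":0},{"fingers":-1,"tx":0.08,"ty":0,"tz":0,"ax":0,"ay":0,"az":0},{"fingers":-1,"tx":0.12,"ty":0,"tz":0,"ax":0,"ay":0,"az":0},{"fingers":-1,"tx":0.12,"ty":0,"tz":0,"ax":0,"ay":0,"az":0}]}}

```text
time_s: 4.37
tcp_pos: [0.5499, -0.263, 0.1293]
ee_rot: [[-0.416, -0.708, 0.572], [-0.402, 0.707, 0.582], [-0.816, 0.012, -0.578]]
wrist_force: [-0.4, 1.0, -1.0]
gripper_width: 1.002
```

Run:
```python
from go import *
s=r.sense(); print(s["ee_rot"])
chain([(hand,Rg)])
a=[]
for c,o in(("scene",(267,150)),("top",(342,188))):
    p=viewer.capture(c); im=p["image"][o[1]-40:o[1]+40,o[0]-50:o[0]+50,::-1]; a.append(cv2.resize(im,None,fx=4,fy=4,interpolation=cv2.INTER_CUBIC))
cv2.imwrite("pics/g1.png",np.hstack(a))
```

```text
[[-0.4156 -0.7076  0.5716]
 [-0.4022  0.7065  0.5823]
 [-0.8158  0.0121 -0.5782]]
4.3667 [ 0.5499 -0.263   0.1293] [-0.3638  1.034  -1.0402] 1.0023633597583819
([0.0748, -0.0098, -0.0041], [0.0038, -0.0018, -0.0021])
```

View pics/g1.png

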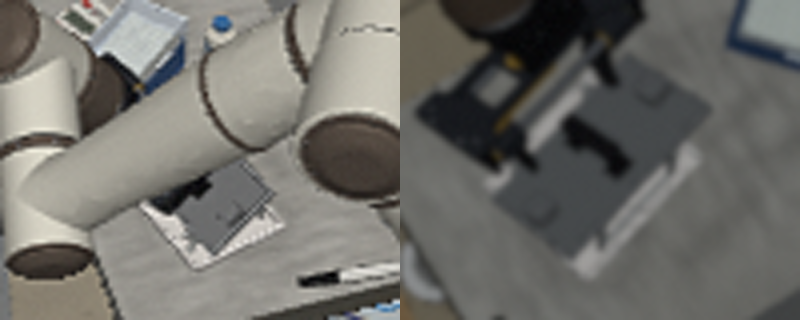

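The top view shows the open fingers straddling the handle bar squarely, with their midpoint at (563,110) and the bar at (598,145). I advance the rest of the way and grip.

>>> {"name": "play_rows", "arguments": {"commands": [{"fingers":-1,"tx":0.01,"ty":-0.01,"tz":-0.004,"ax":0.0038,"ay":-0.0018,"az":-0.002},{"fingers":-1,"tx":0.035,"ty":-0.01,"tz":-0.004,"ax":0.0038,"ay":-0.0018,"az":-0.002},{"fingers":-1,"tx":0.06,"ty":-0.01,"tz":-0.004,"ax":0.0038,"ay":-0.0018,"az":-0.002},{"fingers":-1,"tx":0.074,"ty":-0.01,"tz":-0.004,"ax":0.0038,"ay":-0.0018,"az":-0.002},{"fingers":-1,"tx":0.074,"ty":-0.01,"tz":-0.004,"ax":0.0038,"ay":-0.0018,"az":-0.002}]}}

```text
time_s: 4.88
tcp_pos: [0.5354, -0.2924, 0.0903]
ee_rot: [[-0.398, -0.705, 0.587], [-0.406, 0.709, 0.576], [-0.823, -0.009, -0.568]]
wrist_force: [0.1, 0.3, 0.2]
gripper_width: 0.997
```

Run:
```python
from go import *
s=r.sense(); print(s["ee_rot"])
chain([(hand,Rg)])
```

```text
[[-0.398  -0.7051  0.587 ]
 [-0.406   0.7091  0.5765]
 [-0.8226 -0.0089 -0.5685]]
4.8833 [ 0.5354 -0.2924  0.0903] [0.0547 0.2585 0.2261] 0.996898140695144
([0.0085, 0.0049, -0.0005], [-0.001, 0.002, 0.0028])
```

>>> {"name": "play_rows", "arguments": {"commands": [{"fingers":-1,"tx":0.007,"ty":0.005,"tz":0,"ax":-0.001,"ay":0.002,"az":0.003},{"fingers":1,"tx":0.007,"ty":0.005,"tz":0,"ax":-0.001,"ay":0.002,"az":0.003},{"fingers":1,"tx":0.007,"ty":0.005,"tz":0,"ax":-0.001,"ay":0.002,"az":0.003},{"fingers":1,"tx":0.007,"ty":0.005,"tz":0,"ax":-0.001,"ay":0.002,"az":0.003},{"fingers":1,"tx":0.007,"ty":0.005,"tz":0,"ax":-0.001,"ay":0.002,"az":0.003}]}}

```text
time_s: 5.3
tcp_pos: [0.5324, -0.291, 0.0872]
ee_rot: [[-0.405, -0.704, 0.583], [-0.404, 0.71, 0.577], [-0.82, -0.002, -0.572]]
wrist_force: [-0.4, 0.5, 0.5]
gripper_width: 0.781
```

>>> {"name": "play_rows", "arguments": {"commands": [{"fingers":1,"tx":0,"ty":0,"tz":0,"ax":0,"ay":0,"az":0},{"fingers":1,"tx":0,"ty":0,"tz":0,"ax":0,"ay":0,"az":0},{"fingers":1,"tx":0,"ty":0,"tz":0,"ax":0,"ay":0,"az":0},{"fingers":1,"tx":0,"ty":0,"tz":0,"ax":0,"ay":0,"az":0},{"fingers":1,"tx":0,"ty":0,"tz":0,"ax":0,"ay":0,"az":0}]}}

```text
time_s: 5.72
tcp_pos: [0.5317, -0.2913, 0.0866]
ee_rot: [[-0.407, -0.704, 0.582], [-0.404, 0.71, 0.577], [-0.82, -0.001, -0.573]]
wrist_force: [0.2, -0.3, -0.5]
gripper_width: 0.397
```

Run:
```python
from go import *
s=r.sense(); print(s["ee_rot"])
k=hand+[0,0,.2]
chain([(hand+.06*n,Rg),(hand+.06*n+[0,0,.17],Rg)])
```

```text
[[-0.4066 -0.704   0.5823]
 [-0.4037  0.7102  0.5768]
 [-0.8196 -0.0006 -0.5729]]
5.7167 [ 0.5317 -0.2913  0.0866] [ 0.173  -0.2752 -0.4567] 0.39689300545685313
([-0.0769, 0.0002, -0.0012], [0.0001, 0.0002, 0.0003])
([-0.1857, 0.0, -0.13], [0.0, 0.0, 0.0])
```

>>> {"name": "play_rows", "arguments": {"commands": [{"fingers":1,"tx":0,"ty":0,"tz":0,"ax":0,"ay":0,"az":0},{"fingers":1,"tx":0,"ty":0,"tz":0,"ax":0,"ay":0,"az":0},{"fingers":1,"tx":0,"ty":0,"tz":0,"ax":0,"ay":0,"az":0},{"fingers":1,"tx":0,"ty":0,"tz":0,"ax":0,"ay":0,"az":0},{"fingers":1,"tx":0,"ty":0,"tz":0,"ax":0,"ay":0,"az":0}]}}

```text
time_s: 6.13
tcp_pos: [0.5317, -0.2914, 0.0867]
ee_rot: [[-0.407, -0.704, 0.582], [-0.404, 0.71, 0.577], [-0.819, -0.001, -0.573]]
wrist_force: [0.4, -1.8, -0.4]
gripper_width: 0.181
```

>>> {"name": "play_rows", "arguments": {"commands": [{"fingers":1,"tx":0,"ty":0,"tz":0,"ax":0,"ay":0,"az":0},{"fingers":1,"tx":-0.01,"ty":0,"tz":0,"ax":0,"ay":0,"az":0},{"fingers":1,"tx":-0.03,"ty":0,"tz":0,"ax":0,"ay":0,"az":0},{"fingers":1,"tx":-0.05,"ty":0,"tz":0,"ax":0,"ay":0,"az":0},{"fingers":1,"tx":-0.08,"ty":0,"tz":0,"ax":0,"ay":0,"az":0}]}}

```text
time_s: 6.55
tcp_pos: [0.555, -0.2665, 0.1348]
ee_rot: [[-0.41, -0.703, 0.581], [-0.402, 0.711, 0.577], [-0.819, 0.003, -0.574]]
wrist_force: [1.2, -0.2, -2.4]
gripper_width: 0.183
```

Run:
```python
from go import *
ly=Rz(-145.5)[:,1]; Rt=toolR([0,0,-1],-ly)
s=r.sense(); R0=s["ee_rot"]; 
rv=Ro.from_matrix(R0.T@Rt).as_rotvec(); print(np.degrees(np.linalg.norm(rv)))
H=[R0@Ro.from_rotvec(rv*f).as_matrix() for f in(0,.5,1)]
chain([([.555,-.22,.28],H[0]),([.53,-.05,.28],H[1]),([.54,.10,.26],H[2]),([.5478,.2138,.20],H[2])])
```

```text
36.429892209497815
6.55 [ 0.555  -0.2665  0.1348] [ 1.1805 -0.1993 -2.367 ] 0.18343186537688164
([-0.1834, 0.0446, -0.0753], [0.0, 0.0, 0.0])
([-0.0774, 0.1847, 0.1114], [0.0275, -0.097, 0.0082])
([-0.0177, 0.1459, 0.1388], [0.0275, -0.097, 0.0082])
([0.08, 0.1192, 0.0945], [0.0, 0.0, 0.0])
```

>>> {"name": "play_rows", "arguments": {"commands": [{"fingers":1,"tx":-0.04,"ty":0.01,"tz":-0.017,"ax":0,"ay":0,"az":0},{"fingers":1,"tx":-0.08,"ty":0.02,"tz":-0.034,"ax":0,"ay":0,"az":0},{"fingers":1,"tx":-0.12,"ty":0.03,"tz":-0.05,"ax":0,"ay":0,"az":0},{"fingers":1,"tx":-0.16,"ty":0.04,"tz":-0.066,"ax":0,"ay":0,"az":0},{"fingers":1,"tx":-0.183,"ty":0.045,"tz":-0.075,"ax":0,"ay":0,"az":0}]}}

```text
time_s: 6.97
tcp_pos: [0.5564, -0.2187, 0.2842]
ee_rot: [[-0.401, -0.705, 0.585], [-0.404, 0.709, 0.578], [-0.822, -0.004, -0.569]]
wrist_force: [0.8, -0.3, -2.0]
gripper_width: 0.18
```

>>> {"name": "play_rows", "arguments": {"commands": [{"fingers":1,"tx":-0.015,"ty":0.037,"tz":0.022,"ax":0.005,"ay":-0.019,"az":0.002},{"fingers":1,"tx":-0.031,"ty":0.074,"tz":0.045,"ax":0.011,"ay":-0.038,"az":0.003},{"fingers":1,"tx":-0.046,"ty":0.111,"tz":0.067,"ax":0.016,"ay":-0.058,"az":0.005},{"fingers":1,"tx":-0.062,"ty":0.148,"tz":0.089,"ax":0.022,"ay":-0.077,"az":0.007},{"fingers":1,"tx":-0.077,"ty":0.185,"tz":0.111,"ax":0.0275,"ay":-0.097,"az":0.008}]}}

```text
time_s: 7.38
tcp_pos: [0.5293, -0.0479, 0.28]
ee_rot: [[-0.219, -0.638, 0.738], [-0.2, 0.77, 0.606], [-0.955, -0.015, -0.296]]
wrist_force: [0.7, 0.3, -2.0]
gripper_width: 0.178
```

>>> {"name": "play_rows", "arguments": {"commands": [{"fingers":1,"tx":-0.004,"ty":0.029,"tz":0.028,"ax":0.005,"ay":-0.019,"az":0.002},{"fingers":1,"tx":-0.007,"ty":0.058,"tz":0.055,"ax":0.011,"ay":-0.038,"az":0.003},{"fingers":1,"tx":-0.011,"ty":0.087,"tz":0.083,"ax":0.016,"ay":-0.058,"az":0.005},{"fingers":1,"tx":-0.014,"ty":0.117,"tz":0.111,"ax":0.022,"ay":-0.077,"az":0.007},{"fingers":1,"tx":-0.018,"ty":0.146,"tz":0.139,"ax":0.0275,"ay":-0.097,"az":0.008}]}}

```text
time_s: 7.8
tcp_pos: [0.539, 0.1019, 0.2599]
ee_rot: [[0.005, -0.567, 0.824], [0.0, 0.824, 0.567], [-1.0, -0.002, 0.004]]
wrist_force: [0.5, -0.4, -2.0]
gripper_width: 0.183
```

```bash
cat > edge.py <<'E'
from h import *
from scipy.optimize import minimize
from scipy.ndimage import map_coordinates, gaussian_filter
def outline(hx,hy,z,m=60):
    c=np.array([[-hx,-hy],[hx,-hy],[hx,hy],[-hx,hy]]); out=[]
    for i in range(4):
        a,b=c[i],c[(i+1)%4]; f=np.linspace(.06,.94,m)[:,None]; out.append(np.hstack([a+(b-a)*f,np.full((m,1),z)]))
    return out
def edgefit(P,sides,x0,z,use,tilt=None,span=2.5):
    """shift each sample along the image normal to the strongest edge (robust), LSQ over x,y,yaw"""
    from scipy.optimize import least_squares
    x=np.array(x0,float)
    for it in range(6):
        sp=span if it<3 else span*.6
        rows=[]
        for c,p in P.items():
            g=gaussian_filter(p["image"].astype(float).mean(2),.6)
            for k,s in enumerate(sides):
                if (c,k) not in use: continue
                R=Rz(np.degrees(x[2])); Q=s@R.T+[x[0],x[1],z]; uv=np.array([proj(p,q) for q in Q])
                t=uv[-1]-uv[0]; t/=np.linalg.norm(t); nn=np.array([-t[1],t[0]])
                off=np.arange(-sp,sp+.01,.25)
                S=map_coordinates(g,[uv[:,1,None]+nn[1]*off,uv[:,0,None]+nn[0]*off],order=1)
                prof=np.abs(np.diff(np.median(S,0))); 
                G=np.abs(np.diff(S,axis=1)); om=(off[1:]+off[:-1])/2
                w=G**2; e=(w*om).sum(1)/w.sum(1)
                rows.append((c,k,s,uv,nn,np.median(e)))
        def f(y):
            r_=[]
            for c,k,s,uv,nn,e in rows:
                Q=s@Rz(np.degrees(y[2])).T+[y[0],y[1],z]; u2=np.array([proj(P[c],q) for q in (Q[5],Q[-6])])
                r_+=list(((u2-uv[[5,-6]])@nn)-e)
            return np.array(r_)
        x=least_squares(f,x).x
    return x,[(c,k,round(e,2)) for c,k,_,_,_,e in rows]
E
python3 - <<'E'
from edge import *; from go import chain
P={c:np.load(c+"cal.npy",allow_pickle=True).item() for c in("scene","top")}
S=outline(.048,.086,.070)
x0=[.5478,.2138,np.radians(34.5)]
for use in([("top",0),("top",1),("top",2),("top",3)],[("scene",0),("scene",1),("scene",2),("scene",3)]):
    x,e=edgefit(P,S,x0,0,use); print(x[:2],np.degrees(x[2]),e)
# pin blobs
for c in P:
  for y in(-.07,.07):
    p=P[c]; X=np.array([.5478,.2138,0])+Rz(34.5)@[0,y,.08]; u,v=proj(p,X); 
    g=p["image"].astype(float).mean(2); a,b=int(round(v))-3,int(round(u))-3; w=g[a:a+7,b:b+7]; w=np.clip(np.median(w)-w-8,0,None)
    yy,xx=np.mgrid[a:a+7,b:b+7]; print(c,y,(u,v),"blob",(w*xx).sum()/w.sum(),(w*yy).sum()/w.sum(),w.sum())
ly=Rz(-145.5)[:,1]; Rt=toolR([0,0,-1],-ly)
chain([([.5478,.2138,.20],Rt)])
E
```

```text
[0.5452 0.2129] 34.49618924700807 [('top', 0, np.float64(-0.2)), ('top', 1, np.float64(-0.6)), ('top', 2, np.float64(-0.2)), ('top', 3, np.float64(-0.58))]
[0.551  0.2171] 34.56239610759151 [('scene', 0, np.float64(-0.2)), ('scene', 1, np.float64(-0.32)), ('scene', 2, np.float64(-0.18)), ('scene', 3, np.float64(-0.33))]
scene -0.07 (np.float64(227.935175293865), np.float64(231.4804383517171)) blob 227.66684045881124 230.21167883211672 639.3333333333334
scene 0.07 (np.float64(240.7948041121097), np.float64(260.1794154747897)) blob 240.5017528483786 259.65600350569673 760.6666666666665
top -0.07 (np.float64(205.016781541566), np.float64(169.06598468704783)) blob 205.40585009140773 169.0895795246801 182.3333333333332
top 0.07 (np.float64(170.7906945041277), np.float64(193.16294542382985)) blob 172.39724680432644 191.79252704031467 339.00000000000017
7.8 [0.539  0.1019 0.2599] [ 0.5384 -0.4228 -1.955 ] 0.182619452725249
([0.0799, 0.1164, 0.094], [0.0003, 0.0014, 0.0008])
```

>>> {"name": "play_rows", "arguments": {"commands": [{"fingers":1,"tx":0.02,"ty":0.023,"tz":0.019,"ax":0,"ay":0.0014,"az":0.0008},{"fingers":1,"tx":0.04,"ty":0.046,"tz":0.038,"ax":0,"ay":0.0014,"az":0.0008},{"fingers":1,"tx":0.06,"ty":0.07,"tz":0.056,"ax":0,"ay":0.0014,"az":0.0008},{"fingers":1,"tx":0.08,"ty":0.093,"tz":0.075,"ax":0,"ay":0.0014,"az":0.0008},{"fingers":1,"tx":0.08,"ty":0.116,"tz":0.094,"ax":0,"ay":0.0014,"az":0.0008}]}}

```text
time_s: 8.22
tcp_pos: [0.5457, 0.2119, 0.1958]
ee_rot: [[-0.009, -0.568, 0.823], [-0.006, 0.823, 0.567], [-1.0, 0.0, -0.011]]
wrist_force: [-1.3, -0.3, -3.0]
gripper_width: 0.178
```

>>> {"name": "play_rows", "arguments": {"commands": [{"fingers":1,"tx":0.02,"ty":0,"tz":0,"ax":0,"ay":0,"az":0},{"fingers":1,"tx":0.04,"ty":0,"tz":0,"ax":0,"ay":0,"az":0},{"fingers":1,"tx":0.06,"ty":0,"tz":0,"ax":0,"ay":0,"az":0},{"fingers":1,"tx":0.08,"ty":0,"tz":0,"ax":0,"ay":0,"az":0},{"fingers":1,"tx":0.08,"ty":0,"tz":0,"ax":0,"ay":0,"az":0}]}}

```text
time_s: 8.63
tcp_pos: [0.5457, 0.2105, 0.1361]
ee_rot: [[-0.009, -0.567, 0.823], [-0.006, 0.823, 0.567], [-1.0, -0.0, -0.011]]
wrist_force: [0.0, -0.1, -3.2]
gripper_width: 0.181
```

Run:
```python
from edge import *; from go import chain
s=r.sense(); print(s["ee_rot"]); ly=Rz(-145.5)[:,1]; Rt=toolR([0,0,-1],-ly)
chain([([.548,.215,.14],Rt)])
P={c:viewer.capture(c) for c in("scene","top")}; np.save("hov.npy",P,allow_pickle=True)
a=[]
for c,o in(("scene",(236,249)),("top",(190,178))):
    im=P[c]["image"][o[1]-40:o[1]+40,o[0]-45:o[0]+45,::-1]; a.append(cv2.resize(im,None,fx=4.4,fy=4.4,interpolation=cv2.INTER_CUBIC))
cv2.imwrite("pics/hov.png",np.hstack(a))
```

```text
[[-0.0089 -0.5674  0.8234]
 [-0.0064  0.8234  0.5674]
 [-0.9999 -0.0002 -0.0109]]
8.6333 [0.5457 0.2105 0.1361] [ 0.0489 -0.0851 -3.2136] 0.18135560673179738
([-0.0053, 0.0032, 0.0059], [0.0004, -0.0035, 0.0001])
```

View pics/hov.png

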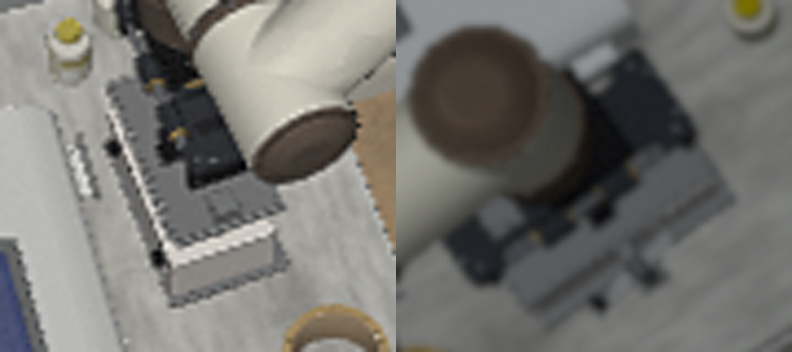

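Run:
```python
from edge import *
P0={c:np.load(c+"cal.npy",allow_pickle=True).item() for c in("scene","top")}
P1=np.load("hov.npy",allow_pickle=True).item()
T=outline(.048,.086,.070); L=outline(.050,.088,.1016)
L2=list(L); 
L[3]=L[3][:]; 
def sub(s,a,b): return s[int(a*len(s)):int(b*len(s))]
import itertools
fr={("scene",1):(.05,.95),("scene",2):(.05,.95),("top",0):(.05,.5),("top",3):(.35,.95)}
for c,use in(("scene",[("scene",1),("scene",2)]),("top",[("top",0),("top",3)])):
    for nm,P,S,h in(("tank",P0,T,None),("lid",P1,L,None)):
        S2=[sub(s,*fr.get((c,k),(0,1))) for k,s in enumerate(S)]
        for x0 in([.5478,.2138,np.radians(34.5)],[.5458,.2118,np.radians(34.5)]):
            x,e=edgefit(P,S2,x0,0,use,span=2); print(c,nm,x[:2],np.degrees(x[2]),[float(q[2]) for q in e])
# overlay
a=[]
for c,o in(("scene",(236,249)),("top",(190,178))):
    for P,S,col in((P0,T,(0,0,255)),(P1,L,(0,0,255))):
        p=P[c]; im=cv2.resize(p["image"][o[1]-35:o[1]+35,o[0]-45:o[0]+45,::-1],None,fx=4.4,fy=4.4,interpolation=cv2.INTER_CUBIC)
        for k,s in enumerate(S):
            Q=s@Rz(34.5).T+[.5478 if P is P0 else .5454,.2138 if P is P0 else .2103,0]
            for q in Q[::4]:
                u=(proj(p,q)-[o[0]-45,o[1]-35]+.5)*4.4-.5; cv2.circle(im,tuple(int(round(t)) for t in u),1,col,-1)
        a.append(im)
cv2.imwrite("pics/ov.png",np.vstack([np.hstack(a[:2]),np.hstack(a[2:])])[:600])
```

```text
scene tank [0.5502 0.2157] 34.540886289095006 [0.01, -0.01]
scene tank [0.5501 0.2157] 34.5778261918133 [0.02, -0.0]
scene lid [0.5507 0.2157] 34.548045048577954 [0.04, 0.0]
scene lid [0.5506 0.2155] 34.58224265153159 [0.02, 0.0]
top tank [0.5465 0.215 ] 34.49996362432117 [-0.0, -0.0]
top tank [0.5465 0.215 ] 34.50556895688695 [-0.0, -0.0]
top lid [0.5488 0.2098] 34.49544817560327 [-0.01, 0.02]
top lid [0.5486 0.2097] 34.50084395600019 [-0.0, -0.02]
```

View pics/ov.png

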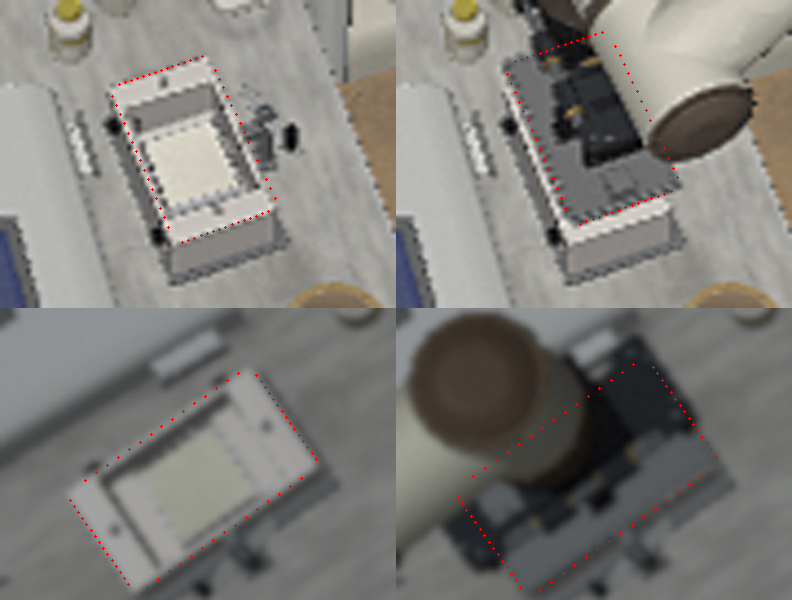

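>>> {"name": "play_rows", "arguments": {"commands": [{"fingers":1,"tx":0.005,"ty":0,"tz":0,"ax":0.0004,"ay":-0.0035,"az":0},{"fingers":1,"tx":0.01,"ty":0,"tz":0,"ax":0.0004,"ay":-0.0035,"az":0},{"fingers":1,"tx":0.015,"ty":0,"tz":0,"ax":0.0004,"ay":-0.0035,"az":0},{"fingers":1,"tx":0.015,"ty":0,"tz":0,"ax":0.0004,"ay":-0.0035,"az":0},{"fingers":1,"tx":0.015,"ty":0,"tz":0,"ax":0.0004,"ay":-0.0035,"az":0}]}}

```text
time_s: 9.15
tcp_pos: [0.5483, 0.211, 0.1284]
ee_rot: [[0.008, -0.567, 0.824], [0.003, 0.824, 0.567], [-1.0, -0.002, 0.008]]
wrist_force: [0.0, -0.2, -1.6]
gripper_width: 0.177
```

Run:
```python
from edge import *
s=r.sense(); print(s["ee_rot"],s["tcp_pos"],s["wrist_force"],s["moment"])
P1={c:viewer.capture(c) for c in("scene","top")}; np.save("hov2.npy",P1,allow_pickle=True)
o=(236,249); a=[]
for c,o,f in(("scene",(236,249),6),("top",(195,178),6)):
    a.append(cv2.resize(P1[c]["image"][o[1]-45:o[1]+45,o[0]-33:o[0]+33,::-1],None,fx=f,fy=f,interpolation=cv2.INTER_CUBIC))
cv2.imwrite("pics/hov2.png",np.hstack(a))
z=s["tcp_pos"][2]-.0345; T0=[.5502,.2157]
L=outline(.050,.088,z); sub=lambda s:s[3:-3]
for x0 in([.5507,.2157,np.radians(34.5)],[.5487,.2137,np.radians(34.5)]):
    x,e=edgefit(P1,[sub(q) for q in L],x0,0,[("scene",1),("scene",2)],span=2); d=x[:2]-T0
    print(x[:2],np.degrees(x[2]),"tank-frame offset mm",(Rz(34.5)[:2,:2].T@d*1e3),e)
```

```text
[[ 0.0075 -0.5667  0.8239]
 [ 0.003   0.8239  0.5667]
 [-1.     -0.0018  0.0079]] [0.5483 0.211  0.1284] [ 0.0384 -0.1616 -1.5807] [-0.0508 -0.1123  0.0047]
[0.5518 0.2145] 34.50536661162483 tank-frame offset mm [ 0.6147 -1.8765] [('scene', 1, np.float64(0.09)), ('scene', 2, np.float64(-0.01))]
[0.5519 0.2146] 34.544198690623304 tank-frame offset mm [ 0.7336 -1.8633] [('scene', 1, np.float64(0.1)), ('scene', 2, np.float64(-0.0))]
```

View pics/hov2.png

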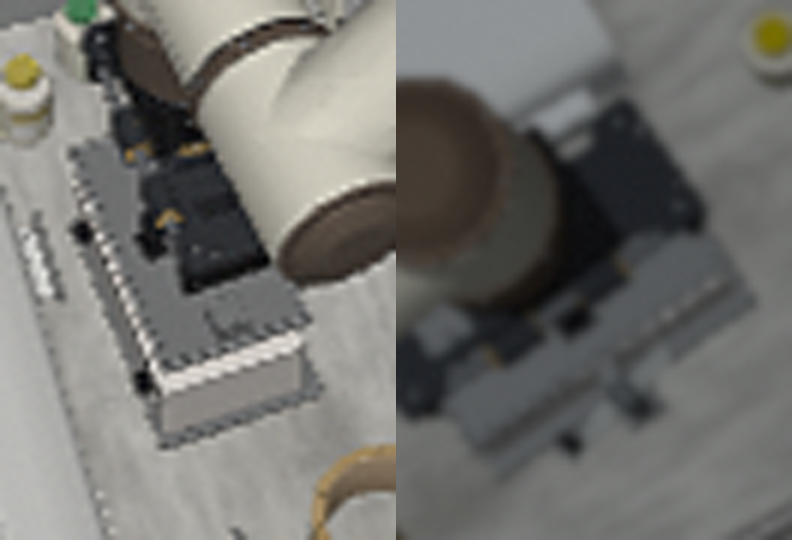

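Lid is hovering just over the rim and aligned in yaw in both views. I let the arm settle and then measure again.

>>> {"name": "play_rows", "arguments": {"commands": [{"fingers":1,"tx":0,"ty":0,"tz":0,"ax":0,"ay":0,"az":0},{"fingers":1,"tx":0,"ty":0,"tz":0,"ax":0,"ay":0,"az":0},{"fingers":1,"tx":0,"ty":0,"tz":0,"ax":0,"ay":0,"az":0},{"fingers":1,"tx":0,"ty":0,"tz":0,"ax":0,"ay":0,"az":0},{"fingers":1,"tx":0,"ty":0,"tz":0,"ax":0,"ay":0,"az":0}]}}

```text
time_s: 9.67
tcp_pos: [0.5483, 0.2112, 0.1284]
ee_rot: [[0.008, -0.567, 0.824], [0.003, 0.824, 0.567], [-1.0, -0.002, 0.008]]
wrist_force: [1.0, 0.3, -2.9]
gripper_width: 0.18
```

```bash
cat > meas.py <<'E'
from edge import *
from go import chain
Rt=toolR([0,0,-1],-Rz(-145.5)[:,1])
P0={c:np.load(c+"cal.npy",allow_pickle=True).item() for c in("scene","top")}
def meas(dz=.0345):
    s=r.sense(); R=s["ee_rot"]; print(s["time_s"],"tcp",s["tcp_pos"],"x",R[:,0],"yaw",np.degrees(np.arctan2(R[1,1],R[0,1]))-90,"F",s["wrist_force"],"M",s["moment"])
    # force/moment in tank frame
    print("tank-frame F",Rz(34.5).T@s["wrist_force"],"M",Rz(34.5).T@s["moment"])
    P1={c:viewer.capture(c) for c in("scene","top")}; z=s["tcp_pos"][2]-dz
    L=outline(.050,.088,z); T=outline(.048,.086,.07)
    for use in([("scene",1),("scene",2)],):
        t,_=edgefit(P0,[q[3:-3] for q in T],[.5495,.215,np.radians(34.5)],0,use,span=2)
        for x0 in([.5495,.2145,np.radians(34.5)],):
            x,e=edgefit(P1,[q[3:-3] for q in L],x0,0,use,span=2)
            print("under z",z,x[:2],np.degrees(x[2]),"tank-frame offset mm",(Rz(34.5)[:2,:2].T@(x-t)[:2]*1e3),e)
    return s,P1
E
python3 -c "
from meas import *
meas(); chain([([.5483,.211,.122],Rt)])"
```

```text
9.6667 tcp [0.5483 0.2112 0.1284] x [ 0.0077  0.003  -1.    ] yaw 34.52795517645376 F [ 0.9566  0.308  -2.8791] M [ 0.0589 -0.0994  0.0142]
tank-frame F [ 0.9628 -0.288  -2.8791] M [-0.0078 -0.1153  0.0142]
under z 0.09388988819924005 [0.5517 0.2145] 34.52688864557991 tank-frame offset mm [ 0.5864 -1.8537] [('scene', 1, np.float64(0.1)), ('scene', 2, np.float64(-0.0))]
9.7667 [0.5483 0.2112 0.1284] [ 0.5369 -0.4231 -2.3829] 0.1773917539178111
([0.0085, -0.0001, -0.0002], [0.0002, 0.0026, 0.0006])
```

```bash
python3 - <<'E'
s=open("edge.py").read()
s=s.replace("tilt=None,span=2.5):","pol=0,span=2.5):")
s=s.replace("G=np.abs(np.diff(S,axis=1));","D=np.diff(S,axis=1); cc=proj(p,[x[0],x[1],z+s[0,2]]); sg=np.sign(((uv-cc)@nn).mean()); G=np.abs(D) if pol==0 else np.clip(D*sg*pol,0,None)+1e-6;")
open("edge.py","w").write(s)
m=open("meas.py").read()
m=m.replace('for use in([("scene",1),("scene",2)],):','for use in([("scene",1),("scene",2)],):\n      for span in(1.5,2.5):').replace("        t,_=","        t,_=").replace("0,use,span=2)\n        for","0,use,pol=-1,span=span)\n        for").replace("x0,0,use,span=2)","x0,0,use,pol=1,span=span)").replace('"under z"','"under z",t[:2]')
open("meas.py","w").write(m)
E
python3 - <<'E'
from meas import *
for f,z in(("hov.npy",.1016),("hov2.npy",.0939)):
    P1=np.load(f,allow_pickle=True).item()
    for span in(1.5,2.5):
      for x0 in([.5495,.2145],[.5515,.2160],[.548,.213]):
        t,_=edgefit(P0,[q[3:-3] for q in outline(.048,.086,.07)],x0+[np.radians(34.5)],0,[("scene",1),("scene",2)],pol=-1,span=span)
        x,e=edgefit(P1,[q[3:-3] for q in outline(.05,.088,z)],x0+[np.radians(34.5)],0,[("scene",1),("scene",2)],pol=1,span=span)
        print(f,span,t[:2],x[:2],np.degrees([t[2],x[2]]),Rz(34.5)[:2,:2].T@(x-t)[:2]*1e3,[float(q[2]) for q in e])
E
```

```text
hov.npy 1.5 [0.5502 0.2159] [0.5469 0.213 ] [34.5176 34.4587] [-4.3518 -0.4988] [0.0, -0.0]
hov.npy 1.5 [0.5502 0.2159] [0.5469 0.213 ] [34.4838 34.4244] [-4.3707 -0.5144] [0.0, -0.0]
hov.npy 1.5 [0.5502 0.2158] [0.5469 0.213 ] [34.5453 34.4869] [-4.3265 -0.4867] [0.0, -0.0]
hov.npy 2.5 [0.5505 0.2159] [0.5468 0.2129] [34.5211 34.4568] [-4.7335 -0.3451] [-0.01, -0.0]
hov.npy 2.5 [0.5505 0.2159] [0.5468 0.2129] [34.4874 34.4227] [-4.7451 -0.3907] [-0.0, -0.0]
hov.npy 2.5 [0.5505 0.2158] [0.5468 0.2129] [34.549  34.4847] [-4.7358 -0.3101] [-0.01, -0.0]
hov2.npy 1.5 [0.5502 0.2159] [0.5474 0.2116] [34.5176 34.4553] [-4.778  -1.9242] [-0.0, 0.0]
hov2.npy 1.5 [0.5502 0.2159] [0.5474 0.2115] [34.4838 34.421 ] [-4.8126 -1.9606] [-0.0, 0.0]
hov2.npy 1.5 [0.5502 0.2158] [0.5474 0.2116] [34.5453 34.4835] [-4.7461 -1.8944] [0.0, -0.0]
hov2.npy 2.5 [0.5505 0.2159] [0.5474 0.2116] [34.5211 34.4552] [-5.0295 -1.756 ] [-0.0, 0.0]
hov2.npy 2.5 [0.5505 0.2159] [0.5474 0.2116] [34.4874 34.4211] [-5.0497 -1.7852] [-0.0, 0.0]
hov2.npy 2.5 [0.5505 0.2158] [0.5474 0.2116] [34.549  34.4832] [-5.0248 -1.7388] [-0.0, 0.0]
```

>>> {"name": "play_rows", "arguments": {"commands": [{"fingers":1,"tx":0.003,"ty":0.0025,"tz":0.002,"ax":0,"ay":0.0026,"az":0},{"fingers":1,"tx":0.006,"ty":0.0025,"tz":0.002,"ax":0,"ay":0.0026,"az":0},{"fingers":1,"tx":0.008,"ty":0.0025,"tz":0.002,"ax":0,"ay":0.0026,"az":0},{"fingers":1,"tx":0.008,"ty":0.0025,"tz":0.002,"ax":0,"ay":0.0026,"az":0},{"fingers":1,"tx":0.008,"ty":0.0025,"tz":0.002,"ax":0,"ay":0.0026,"az":0}]}}

```text
time_s: 10.18
tcp_pos: [0.5484, 0.2135, 0.1221]
ee_rot: [[0.0, -0.567, 0.824], [-0.002, 0.824, 0.567], [-1.0, -0.002, -0.001]]
wrist_force: [-0.1, 0.1, -2.6]
gripper_width: 0.177
```

>>> {"name": "play_rows", "arguments": {"commands": [{"fingers":1,"tx":0,"ty":0,"tz":0,"ax":0,"ay":0,"az":0},{"fingers":1,"tx":0,"ty":0,"tz":0,"ax":0,"ay":0,"az":0}]}}

```text
time_s: 10.35
tcp_pos: [0.5486, 0.2136, 0.1225]
ee_rot: [[0.001, -0.567, 0.824], [-0.001, 0.824, 0.567], [-1.0, -0.002, 0.0]]
wrist_force: [-0.1, -0.5, -2.5]
gripper_width: 0.179
```

Run:
```python
from meas import *
s,P1=meas(); np.save("hov3.npy",P1,allow_pickle=True)
chain([([.5485,.2136,.1225],Rt)])
z=s["tcp_pos"][2]-.0345
for dz in(0,.003): 
  for sp in(1,1.5):
    L=[q[int(a*60):int(b*60)] for q,(a,b) in zip(outline(.05,.088,z+dz),[(.05,.5),(0,1),(0,1),(.35,.95)])]
    for k,pol in((3,1),(0,1),(0,-1)):
      x,e=edgefit(P1,L,[.5485,.2136,np.radians(34.5)],0,[("top",3),("top",0)],pol=pol,span=sp); print(dz,sp,k,pol,Rz(34.5)[:2,:2].T@x[:2],e)
```

```text
10.35 tcp [0.5486 0.2136 0.1225] x [ 0.0011 -0.0015 -1.    ] yaw 34.52926027211883 F [-0.0507 -0.5046 -2.473 ] M [ 0.0488 -0.1374 -0.0225]
tank-frame F [-0.3276 -0.3871 -2.473 ] M [-0.0376 -0.1409 -0.0225]
under z [0.5502 0.2159] 0.0879715361560547 [0.5469 0.2132] 34.45944007210174 tank-frame offset mm [-4.2933 -0.2933] [('scene', 1, np.float64(-0.02)), ('scene', 2, np.float64(0.01))]
under z [0.5505 0.2159] 0.0879715361560547 [0.5471 0.2133] 34.46288510579669 tank-frame offset mm [-4.2859 -0.1543] [('scene', 1, np.float64(-0.0)), ('scene', 2, np.float64(-0.0))]
10.45 [0.5486 0.2135 0.1225] [-0.2284 -0.4432 -2.3034] 0.17812626920493055
([-0.0, 0.0001, -0.0], [0.0001, 0.0, 0.0006])
0 1 3 1 [ 0.5775 -0.1373] [('top', 0, np.float64(-0.05)), ('top', 3, np.float64(-0.1))]
0 1 0 1 [ 0.5775 -0.1373] [('top', 0, np.float64(-0.05)), ('top', 3, np.float64(-0.1))]
0 1 0 -1 [ 0.571  -0.1336] [('top', 0, np.float64(-0.1)), ('top', 3, np.float64(-0.04))]
0 1.5 3 1 [ 0.5769 -0.1381] [('top', 0, np.float64(-0.0)), ('top', 3, np.float64(-0.02))]
0 1.5 0 1 [ 0.5769 -0.1381] [('top', 0, np.float64(-0.0)), ('top', 3, np.float64(-0.02))]
0 1.5 0 -1 [ 0.5709 -0.1251] [('top', 0, np.float64(-0.06)), ('top', 3, np.float64(-0.01))]
0.003 1 3 1 [ 0.5769 -0.1372] [('top', 0, np.float64(-0.05)), ('top', 3, np.float64(-0.08))]
0.003 1 0 1 [ 0.5769 -0.1372] [('top', 0, np.float64(-0.05)), ('top', 3, np.float64(-0.08))]
0.003 1 0 -1 [ 0.5704 -0.1336] [('top', 0, np.float64(-0.1)), ('top', 3, np.float64(-0.04))]
0.003 1.5 3 1 [ 0.5763 -0.1381] [('top', 0, np.float64(-0.0)), ('top', 3, np.float64(-0.02))]
0.003 1.5 0 1 [ 0.5763 -0.1381] [('top', 0, np.float64(-0.0)), ('top', 3, np.float64(-0.02))]
0.003 1.5 0 -1 [ 0.5703 -0.1252] [('top', 0, np.float64(-0.07)), ('top', 3, np.float64(-0.01))]
```

Run:
```python
from meas import *
P1=np.load("hov3.npy",allow_pickle=True).item(); f=7
def draw(P,c,o,poly):
    p=P[c]; im=cv2.resize(p["image"][o[1]-21:o[1]+21,o[0]-28:o[0]+28,::-1],None,fx=f,fy=f,interpolation=cv2.INTER_CUBIC)
    for hx,hy,z,xf,yf,col in poly:
        for s in outline(hx,hy,z):
            ctr=Rz(34.5)@[xf,yf,0]
            for q in s[::6]:
                u=(proj(p,Rz(34.5)@q+ctr)-[o[0]-28,o[1]-21]+.5)*f-.5; cv2.circle(im,tuple(int(round(t)) for t in u),1,col,-1)
    return im
T=[(.048,.086,.07,.5720,-.1335,(0,0,255)),(.048,.086,.07,.5756,-.1335,(255,0,0))]
L=[(.05,.088,.088,.5729,-.1345,(0,0,255))]
a=[draw(P0,"scene",(236,249),T),draw(P1,"scene",(236,249),L),draw(P0,"top",(193,180),T),draw(P1,"top",(193,180),L)]
cv2.imwrite("pics/cmp.png",np.vstack([np.hstack(a[:2]),np.hstack(a[2:])]))
```

```text
(no output)
```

View pics/cmp.png

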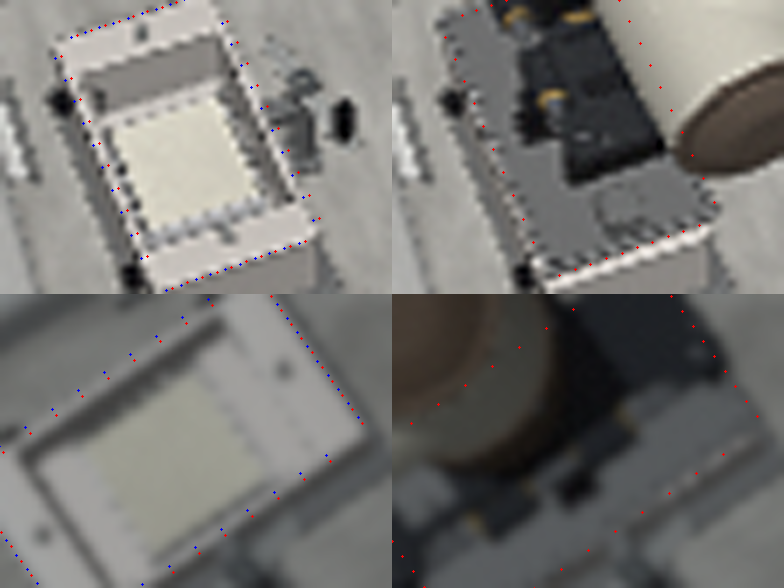

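>>> {"name": "play_rows", "arguments": {"commands": [{"fingers":1,"tx":0.002,"ty":0,"tz":0,"ax":0,"ay":0,"az":0},{"fingers":1,"tx":0.004,"ty":0,"tz":0,"ax":0,"ay":0,"az":0},{"fingers":1,"tx":0.004,"ty":0,"tz":0,"ax":0,"ay":0,"az":0}]}}

```text
time_s: 10.7
tcp_pos: [0.5483, 0.2134, 0.119]
ee_rot: [[0.0, -0.567, 0.824], [-0.002, 0.824, 0.567], [-1.0, -0.002, -0.001]]
wrist_force: [0.8, -1.3, -1.5]
gripper_width: 0.179
```

>>> {"name": "play_rows", "arguments": {"commands": [{"fingers":1,"tx":0.0015,"ty":0,"tz":0,"ax":0,"ay":0,"az":0},{"fingers":1,"tx":0.0015,"ty":0,"tz":0,"ax":0,"ay":0,"az":0},{"fingers":1,"tx":0.0015,"ty":0,"tz":0,"ax":0,"ay":0,"az":0}]}}

```text
time_s: 10.95
tcp_pos: [0.5485, 0.2135, 0.1182]
ee_rot: [[0.001, -0.567, 0.824], [-0.002, 0.824, 0.567], [-1.0, -0.002, -0.0]]
wrist_force: [-0.2, 0.7, -2.0]
gripper_width: 0.181
```

>>> {"name": "play_rows", "arguments": {"commands": [{"fingers":1,"tx":0.0015,"ty":0,"tz":0,"ax":0,"ay":0,"az":0},{"fingers":1,"tx":0.0015,"ty":0,"tz":0,"ax":0,"ay":0,"az":0},{"fingers":1,"tx":0.0015,"ty":0,"tz":0,"ax":0,"ay":0,"az":0}]}}

```text
time_s: 11.2
tcp_pos: [0.5485, 0.2135, 0.117]
ee_rot: [[0.001, -0.567, 0.824], [-0.002, 0.824, 0.567], [-1.0, -0.002, -0.0]]
wrist_force: [-0.5, -0.2, -2.1]
gripper_width: 0.179
```

>>> {"name": "play_rows", "arguments": {"commands": [{"fingers":1,"tx":0.0015,"ty":0,"tz":0,"ax":0,"ay":0,"az":0},{"fingers":1,"tx":0.0015,"ty":0,"tz":0,"ax":0,"ay":0,"az":0},{"fingers":1,"tx":0.0015,"ty":0,"tz":0,"ax":0,"ay":0,"az":0}]}}

```text
time_s: 11.45
tcp_pos: [0.5485, 0.2135, 0.1159]
ee_rot: [[0.001, -0.567, 0.824], [-0.002, 0.824, 0.567], [-1.0, -0.002, -0.0]]
wrist_force: [0.9, 0.0, -1.9]
gripper_width: 0.182
```

>>> {"name": "play_rows", "arguments": {"commands": [{"fingers":1,"tx":0.0015,"ty":0,"tz":0,"ax":0,"ay":0,"az":0},{"fingers":1,"tx":0.0015,"ty":0,"tz":0,"ax":0,"ay":0,"az":0},{"fingers":1,"tx":0.0015,"ty":0,"tz":0,"ax":0,"ay":0,"az":0}]}}

```text
time_s: 11.7
tcp_pos: [0.5485, 0.2135, 0.1148]
ee_rot: [[0.001, -0.567, 0.824], [-0.002, 0.824, 0.567], [-1.0, -0.002, -0.0]]
wrist_force: [0.4, -0.0, -1.5]
gripper_width: 0.181
```

```bash
python3 -c "
from meas import *
s=r.sense(); print(s['tcp_pos'],s['wrist_force'],Rz(34.5).T@s['wrist_force'],Rz(34.5).T@s['moment'])"
```

```text
[0.5485 0.2135 0.1148] [ 0.4473 -0.0219 -1.4558] [ 0.3563 -0.2714 -1.4558] [-0.0315 -0.2253  0.0655]
```

>>> {"name": "play_rows", "arguments": {"commands": [{"fingers":1,"tx":0.0015,"ty":0,"tz":0,"ax":0,"ay":0,"az":0},{"fingers":1,"tx":0.0015,"ty":0,"tz":0,"ax":0,"ay":0,"az":0},{"fingers":1,"tx":0.0015,"ty":0,"tz":0,"ax":0,"ay":0,"az":0}]}}

```text
time_s: 11.95
tcp_pos: [0.5485, 0.2135, 0.1136]
ee_rot: [[0.001, -0.567, 0.824], [-0.002, 0.824, 0.567], [-1.0, -0.002, -0.0]]
wrist_force: [-0.5, -0.3, -1.2]
gripper_width: 0.18
```

>>> {"name": "play_rows", "arguments": {"commands": [{"fingers":1,"tx":0.0015,"ty":0,"tz":0,"ax":0,"ay":0,"az":0},{"fingers":1,"tx":0.0015,"ty":0,"tz":0,"ax":0,"ay":0,"az":0},{"fingers":1,"tx":0.0015,"ty":0,"tz":0,"ax":0,"ay":0,"az":0}]}}

```text
time_s: 12.2
tcp_pos: [0.5486, 0.2135, 0.1126]
ee_rot: [[0.001, -0.567, 0.824], [-0.002, 0.824, 0.567], [-1.0, -0.002, -0.0]]
wrist_force: [-0.1, 0.5, -2.6]
gripper_width: 0.18
```

>>> {"name": "play_rows", "arguments": {"commands": [{"fingers":1,"tx":0.0015,"ty":0,"tz":0,"ax":0,"ay":0,"az":0},{"fingers":1,"tx":0.0015,"ty":0,"tz":0,"ax":0,"ay":0,"az":0},{"fingers":1,"tx":0.0015,"ty":0,"tz":0,"ax":0,"ay":0,"az":0}]}}

```text
time_s: 12.45
tcp_pos: [0.5486, 0.2136, 0.1115]
ee_rot: [[0.001, -0.567, 0.824], [-0.001, 0.824, 0.567], [-1.0, -0.002, 0.0]]
wrist_force: [0.1, 0.6, -2.6]
gripper_width: 0.18
```

```bash
python3 -c "
from meas import *
s=r.sense(); print(s['tcp_pos'],s['wrist_force'],Rz(34.5).T@s['wrist_force'],Rz(34.5).T@s['moment'])"
```

```text
[0.5486 0.2136 0.1115] [ 0.0992  0.565  -2.5675] [ 0.4018  0.4095 -2.5675] [-0.0702 -0.174   0.0067]
```

>>> {"name": "play_rows", "arguments": {"commands": [{"fingers":1,"tx":0.0015,"ty":0,"tz":0,"ax":0,"ay":0,"az":0},{"fingers":1,"tx":0.0015,"ty":0,"tz":0,"ax":0,"ay":0,"az":0},{"fingers":1,"tx":0.0015,"ty":0,"tz":0,"ax":0,"ay":0,"az":0}]}}

```text
time_s: 12.7
tcp_pos: [0.5486, 0.2135, 0.1103]
ee_rot: [[0.001, -0.567, 0.824], [-0.002, 0.824, 0.567], [-1.0, -0.002, 0.0]]
wrist_force: [-0.5, 0.7, -1.6]
gripper_width: 0.182
```

>>> {"name": "play_rows", "arguments": {"commands": [{"fingers":1,"tx":0.0015,"ty":0,"tz":0,"ax":0,"ay":0,"az":0},{"fingers":1,"tx":0.0015,"ty":0,"tz":0,"ax":0,"ay":0,"az":0},{"fingers":1,"tx":0.0015,"ty":0,"tz":0,"ax":0,"ay":0,"az":0}]}}

```text
time_s: 12.95
tcp_pos: [0.5486, 0.2135, 0.1092]
ee_rot: [[0.001, -0.567, 0.824], [-0.002, 0.824, 0.567], [-1.0, -0.002, -0.0]]
wrist_force: [-0.0, -0.5, -2.5]
gripper_width: 0.179
```

>>> {"name": "play_rows", "arguments": {"commands": [{"fingers":1,"tx":0.0015,"ty":0,"tz":0,"ax":0,"ay":0,"az":0},{"fingers":1,"tx":0.0015,"ty":0,"tz":0,"ax":0,"ay":0,"az":0},{"fingers":1,"tx":0.0015,"ty":0,"tz":0,"ax":0,"ay":0,"az":0}]}}

```text
time_s: 13.2
tcp_pos: [0.5486, 0.2135, 0.1081]
ee_rot: [[0.001, -0.567, 0.824], [-0.002, 0.824, 0.567], [-1.0, -0.002, -0.0]]
wrist_force: [2.0, -1.2, -2.1]
gripper_width: 0.181
```

```bash
python3 -c "
from meas import *
s=r.sense(); print(s['tcp_pos'],s['wrist_force'],Rz(34.5).T@s['wrist_force'],Rz(34.5).T@s['moment'])"
```

```text
[0.5486 0.2135 0.1081] [ 2.0317 -1.1684 -2.0745] [ 1.0126 -2.1137 -2.0745] [-0.1794 -0.3089 -0.0994]
```

>>> {"name": "play_rows", "arguments": {"commands": [{"fingers":1,"tx":0.0015,"ty":0,"tz":0,"ax":0,"ay":0,"az":0},{"fingers":1,"tx":0.0015,"ty":0,"tz":0,"ax":0,"ay":0,"az":0},{"fingers":1,"tx":0.0015,"ty":0,"tz":0,"ax":0,"ay":0,"az":0}]}}

```text
time_s: 13.45
tcp_pos: [0.5486, 0.2135, 0.1069]
ee_rot: [[0.001, -0.567, 0.824], [-0.002, 0.824, 0.567], [-1.0, -0.002, -0.0]]
wrist_force: [1.5, -0.4, -1.5]
gripper_width: 0.179
```

```bash
python3 -c "
from meas import *
s=r.sense(); print(s['tcp_pos'],s['wrist_force'],Rz(34.5).T@s['wrist_force'],Rz(34.5).T@s['moment'])"
```

```text
[0.5486 0.2135 0.1069] [ 1.5097 -0.3502 -1.4816] [ 1.0458 -1.1437 -1.4816] [-0.223  -0.3377 -0.1054]
```

>>> {"name": "play_rows", "arguments": {"commands": [{"fingers":1,"tx":0.0012,"ty":0,"tz":0,"ax":0,"ay":0,"az":0},{"fingers":1,"tx":0.0012,"ty":0,"tz":0,"ax":0,"ay":0,"az":0},{"fingers":1,"tx":0.0012,"ty":0,"tz":0,"ax":0,"ay":0,"az":0}]}}

```text
time_s: 13.7
tcp_pos: [0.5486, 0.2135, 0.1061]
ee_rot: [[0.001, -0.567, 0.824], [-0.002, 0.824, 0.567], [-1.0, -0.002, -0.0]]
wrist_force: [0.5, -0.6, -1.9]
gripper_width: 0.178
```

>>> {"name": "play_rows", "arguments": {"commands": [{"fingers":1,"tx":0.0012,"ty":0,"tz":0,"ax":0,"ay":0,"az":0},{"fingers":1,"tx":0.0012,"ty":0,"tz":0,"ax":0,"ay":0,"az":0},{"fingers":1,"tx":0.0012,"ty":0,"tz":0,"ax":0,"ay":0,"az":0}]}}

```text
time_s: 13.95
tcp_pos: [0.5486, 0.2136, 0.1051]
ee_rot: [[0.001, -0.567, 0.824], [-0.002, 0.824, 0.567], [-1.0, -0.002, -0.0]]
wrist_force: [1.2, 0.2, -1.6]
gripper_width: 0.18
```

Run:
```python
from meas import *
s=r.sense(); print(s['tcp_pos'],s['wrist_force'],Rz(34.5).T@s['wrist_force'],Rz(34.5).T@s['moment'])
a=[]
for c,o in(("scene",(236,249)),("top",(190,178))):
    im=viewer.capture(c)["image"][o[1]-40:o[1]+40,o[0]-45:o[0]+45,::-1]; a.append(cv2.resize(im,None,fx=4.4,fy=4.4,interpolation=cv2.INTER_CUBIC))
cv2.imwrite("pics/low.png",np.hstack(a))
```

```text
[0.5486 0.2136 0.1051] [ 1.195   0.1852 -1.5808] [ 1.0897 -0.5243 -1.5808] [-0.2509 -0.2958 -0.1333]
```

View pics/low.png

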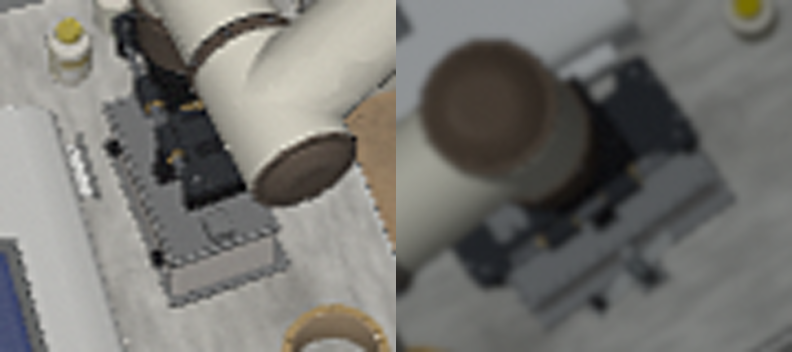

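The lid now covers the rim with no white strip showing, so the pins are in. I keep settling gently until the force tells contact.

>>> {"name": "play_rows", "arguments": {"commands": [{"fingers":1,"tx":0.001,"ty":0,"tz":0,"ax":0,"ay":0,"az":0},{"fingers":1,"tx":0.001,"ty":0,"tz":0,"ax":0,"ay":0,"az":0},{"fingers":1,"tx":0.001,"ty":0,"tz":0,"ax":0,"ay":0,"az":0}]}}

```text
time_s: 14.3
tcp_pos: [0.5486, 0.2135, 0.1044]
ee_rot: [[0.001, -0.567, 0.824], [-0.002, 0.824, 0.567], [-1.0, -0.002, -0.0]]
wrist_force: [2.0, -0.3, -2.2]
gripper_width: 0.178
```

>>> {"name": "play_rows", "arguments": {"commands": [{"fingers":1,"tx":0.001,"ty":0,"tz":0,"ax":0,"ay":0,"az":0},{"fingers":1,"tx":0.001,"ty":0,"tz":0,"ax":0,"ay":0,"az":0},{"fingers":1,"tx":0.001,"ty":0,"tz":0,"ax":0,"ay":0,"az":0}]}}

```text
time_s: 14.55
tcp_pos: [0.5486, 0.2136, 0.1037]
ee_rot: [[0.001, -0.567, 0.824], [-0.002, 0.824, 0.567], [-1.0, -0.002, -0.0]]
wrist_force: [0.6, 0.9, -1.5]
gripper_width: 0.182
```

>>> {"name": "play_rows", "arguments": {"commands": [{"fingers":1,"tx":0.001,"ty":0,"tz":0,"ax":0,"ay":0,"az":0},{"fingers":1,"tx":0.001,"ty":0,"tz":0,"ax":0,"ay":0,"az":0},{"fingers":1,"tx":0.001,"ty":0,"tz":0,"ax":0,"ay":0,"az":0}]}}

```text
time_s: 14.8
tcp_pos: [0.5486, 0.2135, 0.103]
ee_rot: [[0.001, -0.567, 0.824], [-0.002, 0.824, 0.567], [-1.0, -0.002, 0.0]]
wrist_force: [1.5, -0.4, -1.4]
gripper_width: 0.184
```

>>> {"name": "play_rows", "arguments": {"commands": [{"fingers":1,"tx":0.001,"ty":0,"tz":0,"ax":0,"ay":0,"az":0},{"fingers":1,"tx":0.001,"ty":0,"tz":0,"ax":0,"ay":0,"az":0},{"fingers":1,"tx":0.001,"ty":0,"tz":0,"ax":0,"ay":0,"az":0}]}}

```text
time_s: 15.05
tcp_pos: [0.5487, 0.2134, 0.1025]
ee_rot: [[0.001, -0.567, 0.824], [-0.002, 0.824, 0.567], [-1.0, -0.002, 0.0]]
wrist_force: [0.8, -1.7, 1.4]
gripper_width: 0.181
```

>>> {"name": "play_rows", "arguments": {"commands": [{"fingers":1,"tx":0.001,"ty":0,"tz":0,"ax":0,"ay":0,"az":0},{"fingers":1,"tx":0.001,"ty":0,"tz":0,"ax":0,"ay":0,"az":0},{"fingers":1,"tx":0.001,"ty":0,"tz":0,"ax":0,"ay":0,"az":0}]}}

```text
time_s: 15.3
tcp_pos: [0.5487, 0.2133, 0.1024]
ee_rot: [[0.002, -0.567, 0.824], [-0.002, 0.824, 0.567], [-1.0, -0.002, 0.0]]
wrist_force: [-0.8, -2.5, 4.1]
gripper_width: 0.177
```

```bash
python3 -c "
from meas import *
s=r.sense(); print(s['tcp_pos'],s['wrist_force'],Rz(34.5).T@s['wrist_force'],Rz(34.5).T@s['moment'])"
```

```text
[0.5487 0.2133 0.1024] [-0.8097 -2.4965  4.1142] [-2.0814 -1.5988  4.1142] [-0.3058  0.3557 -0.0589]
```

Firm seating at about 7 N, flat pose, so I release and then rise straight up.

>>> {"name": "play_rows", "arguments": {"commands": [{"fingers":-1,"tx":0,"ty":0,"tz":0,"ax":0,"ay":0,"az":0},{"fingers":-1,"tx":0,"ty":0,"tz":0,"ax":0,"ay":0,"az":0},{"fingers":-1,"tx":0,"ty":0,"tz":0,"ax":0,"ay":0,"az":0},{"fingers":-1,"tx":0,"ty":0,"tz":0,"ax":0,"ay":0,"az":0},{"fingers":-1,"tx":0,"ty":0,"tz":0,"ax":0,"ay":0,"az":0}]}}

```text
time_s: 15.72
tcp_pos: [0.5484, 0.2137, 0.1011]
ee_rot: [[0.001, -0.567, 0.824], [-0.002, 0.824, 0.567], [-1.0, -0.002, -0.001]]
wrist_force: [-0.9, -0.1, -0.1]
gripper_width: 0.473
```

>>> {"name": "play_rows", "arguments": {"commands": [{"fingers":-1,"tx":0,"ty":0,"tz":0,"ax":0,"ay":0,"az":0},{"fingers":-1,"tx":0,"ty":0,"tz":0,"ax":0,"ay":0,"az":0},{"fingers":-1,"tx":0,"ty":0,"tz":0,"ax":0,"ay":0,"az":0}]}}

```text
time_s: 15.97
tcp_pos: [0.5485, 0.2136, 0.1014]
ee_rot: [[0.001, -0.567, 0.824], [-0.002, 0.824, 0.567], [-1.0, -0.002, -0.0]]
wrist_force: [0.4, -0.2, -1.1]
gripper_width: 0.701
```

>>> {"name": "play_rows", "arguments": {"commands": [{"fingers":-1,"tx":-0.02,"ty":0,"tz":0,"ax":0,"ay":0,"az":0},{"fingers":-1,"tx":-0.06,"ty":0,"tz":0,"ax":0,"ay":0,"az":0},{"fingers":-1,"tx":-0.11,"ty":0,"tz":0,"ax":0,"ay":0,"az":0},{"fingers":-1,"tx":-0.15,"ty":0,"tz":0,"ax":0,"ay":0,"az":0},{"fingers":-1,"tx":-0.2,"ty":0,"tz":0,"ax":0,"ay":0,"az":0}]}}

```text
time_s: 16.38
tcp_pos: [0.5476, 0.2134, 0.252]
ee_rot: [[-0.001, -0.567, 0.824], [-0.002, 0.824, 0.567], [-1.0, -0.001, -0.002]]
wrist_force: [0.3, 1.0, 0.2]
gripper_width: 0.987
```

>>> {"name": "play_rows", "arguments": {"commands": [{"fingers":-1,"tx":-0.067,"ty":-0.177,"tz":-0.361,"ax":0,"ay":0,"az":0},{"fingers":-1,"tx":-0.067,"ty":-0.177,"tz":-0.361,"ax":0,"ay":0,"az":0},{"fingers":-1,"tx":-0.067,"ty":-0.177,"tz":-0.361,"ax":0,"ay":0,"az":0},{"fingers":-1,"tx":-0.067,"ty":-0.177,"tz":-0.361,"ax":0,"ay":0,"az":0},{"fingers":-1,"tx":-0.067,"ty":-0.177,"tz":-0.361,"ax":0,"ay":0,"az":0}]}}

```text
time_s: 16.8
tcp_pos: [0.4462, 0.0332, 0.2863]
ee_rot: [[0.001, -0.567, 0.823], [-0.001, 0.823, 0.567], [-1.0, -0.002, 0.0]]
wrist_force: [0.9, -0.3, 0.7]
gripper_width: 1.0
```

>>> {"name": "play_rows", "arguments": {"commands": [{"fingers":0.3,"tx":0,"ty":-0.06,"tz":-0.12,"ax":0,"ay":0,"az":0},{"fingers":0.3,"tx":0,"ty":-0.06,"tz":-0.12,"ax":0,"ay":0,"az":0},{"fingers":0.3,"tx":0,"ty":-0.06,"tz":-0.12,"ax":0,"ay":0,"az":0},{"fingers":0.3,"tx":0,"ty":-0.06,"tz":-0.12,"ax":0,"ay":0,"az":0}]}}

```text
time_s: 17.13
tcp_pos: [0.3967, -0.0558, 0.2864]
ee_rot: [[0.002, -0.564, 0.826], [-0.001, 0.826, 0.564], [-1.0, -0.002, 0.001]]
wrist_force: [0.9, 0.3, -0.2]
gripper_width: 0.782
```

Run:
```python
from meas import *
s=r.sense(); print(s["tcp_pos"],s["joints"])
a=[]; ctr=np.array([.5485,.2135,0]); Z=Rz(34.5)
for c,o in(("scene",(243,249)),("top",(190,185))):
    p=viewer.capture(c)
    for nm,q in(("knob0",[-72,40,113]),("knob.25",[-82,38.8,113]),("pivot",[-72,0,83]),("boss+",[0,70,21+70]),("boss-",[0,-70,91]),("handle",[0,0,110])): print(c,nm,proj(p,ctr+Z@(np.array(q)/1e3)))
    for d in spotter.find_in("catch_knob",p)[:2]: X=back(p,d["uv"],.113); print("knob found",d["score"],d["uv"],Z.T@(X-ctr)*1e3)
    # dark knob blob
    k=proj(p,ctr+Z@[-.077,.04,.105]); 
    m=spotter.silhouettes("lid",p); 
    if m: print("lid",m[0]["score"],m[0]["uv"])
    im=cv2.resize(p["image"][o[1]-40:o[1]+40,o[0]-45:o[0]+45,::-1],None,fx=4.4,fy=4.4,interpolation=cv2.INTER_CUBIC); print("origin",o[0]-45,o[1]-40); a.append(im)
cv2.imwrite("pics/home.png",np.hstack(a))
```

```text
[ 0.3967 -0.0558  0.2864] [ 15.5782  -2.7508 -23.756    0.0977 -68.9213 -71.2997]
scene knob0 [255.2323 243.2211]
scene knob.25 [257.527  242.1383]
scene pivot [251.2309 239.1447]
scene boss+ [240.6032 258.6319]
scene boss- [227.693  229.8662]
scene handle [233.9049 241.3474]
lid 0.64 [231.8, 245.6]
origin 198 209
top knob0 [188.8899 204.1701]
top knob.25 [190.929  206.4296]
top pivot [200.1397 198.0668]
top boss+ [170.2376 192.559 ]
top boss- [204.7006 168.3006]
top handle [186.5957 179.5574]
knob found 0.72 [201.6, 195.5] [-72.8823 -10.097  113.    ]
lid 0.67 [188.2, 180.5]
origin 145 145
```

View pics/home.png

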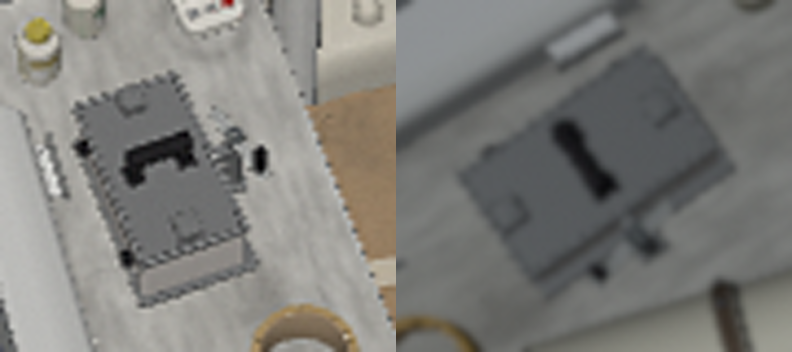

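The picture shows the lid flush on the rim in both views. The knob top is at scene px (257,243) and top px (190.6,206), which matches a catch angle of about 0.2 rad. Now I plan the catch swing.

```bash
cat > catch.py <<'E'
from meas import *
ctr=np.array([.5485,.2135,0]); Z=Rz(34.5); pv=ctr+Z@[-.072,0,0]
def K(a,z,rr=.040): # tool pose at catch angle a
    t=Z@[-np.cos(a),-np.sin(a),0]; p=pv+Z@[-rr*np.sin(a),rr*np.cos(a),0]; return np.array([p[0],p[1],z]),toolR([0,0,-1],t)
E
python3 - <<'E'
from catch import *
P,R=K(.2,.22); s=r.sense(); R0=s["ee_rot"]; p0=s["tcp_pos"]
rv=Ro.from_matrix(R0.T@R).as_rotvec(); print(P,np.degrees(rv))
chain([(p0+(P-p0)*f,R0@Ro.from_rotvec(rv*f).as_matrix()) for f in(1/3,2/3,1)]+[K(.2,.113)])
E
```

```text
[0.4604 0.2005 0.22  ] [-101.3539   -0.1012    0.0498]
17.4333 [ 0.3996 -0.0526  0.2858] [0.1745 0.1069 0.492 ] 0.5091317263390127
([0.0291, 0.0773, 0.0861], [-0.1877, -0.0002, 0.0001])
([0.0292, 0.0163, 0.1146], [-0.1877, -0.0002, 0.0001])
([0.0292, -0.0501, 0.1043], [-0.1877, -0.0002, 0.0001])
([0.1427, -0.0, -0.0], [0.0, -0.0, -0.0])
```

>>> {"name": "play_rows", "arguments": {"commands": [{"fingers":0.3,"tx":0.029,"ty":0.077,"tz":0.086,"ax":-0.188,"ay":0,"az":0},{"fingers":0.3,"tx":0.029,"ty":0.077,"tz":0.086,"ax":-0.188,"ay":0,"az":0},{"fingers":0.3,"tx":0.029,"ty":0.077,"tz":0.086,"ax":-0.188,"ay":0,"az":0},{"fingers":0.3,"tx":0.029,"ty":0.077,"tz":0.086,"ax":-0.188,"ay":0,"az":0},{"fingers":0.3,"tx":0.029,"ty":0.077,"tz":0.086,"ax":-0.188,"ay":0,"az":0}]}}

```text
time_s: 17.85
tcp_pos: [0.4199, 0.0325, 0.2634]
ee_rot: [[-0.001, -0.933, 0.36], [-0.002, 0.36, 0.933], [-1.0, -0.0, -0.002]]
wrist_force: [0.2, 0.6, -0.0]
gripper_width: 0.354
```

>>> {"name": "play_rows", "arguments": {"commands": [{"fingers":0.3,"tx":0.029,"ty":0.016,"tz":0.115,"ax":-0.188,"ay":0,"az":0},{"fingers":0.3,"tx":0.029,"ty":0.016,"tz":0.115,"ax":-0.188,"ay":0,"az":0},{"fingers":0.3,"tx":0.029,"ty":0.016,"tz":0.115,"ax":-0.188,"ay":0,"az":0},{"fingers":0.3,"tx":0.029,"ty":0.016,"tz":0.115,"ax":-0.188,"ay":0,"az":0},{"fingers":0.3,"tx":0.029,"ty":0.016,"tz":0.115,"ax":-0.188,"ay":0,"az":0}]}}

```text
time_s: 18.27
tcp_pos: [0.4403, 0.1172, 0.2413]
ee_rot: [[-0.001, -0.975, -0.22], [-0.003, -0.22, 0.975], [-1.0, 0.001, -0.003]]
wrist_force: [0.6, -0.4, -0.6]
gripper_width: 0.352
```

>>> {"name": "play_rows", "arguments": {"commands": [{"fingers":0.3,"tx":0.029,"ty":-0.05,"tz":0.104,"ax":-0.188,"ay":0,"az":0},{"fingers":0.3,"tx":0.029,"ty":-0.05,"tz":0.104,"ax":-0.188,"ay":0,"az":0},{"fingers":0.3,"tx":0.029,"ty":-0.05,"tz":0.104,"ax":-0.188,"ay":0,"az":0},{"fingers":0.3,"tx":0.029,"ty":-0.05,"tz":0.104,"ax":-0.188,"ay":0,"az":0},{"fingers":0.3,"tx":0.029,"ty":-0.05,"tz":0.104,"ax":-0.188,"ay":0,"az":0}]}}

```text
time_s: 18.68
tcp_pos: [0.4602, 0.2014, 0.2191]
ee_rot: [[-0.001, -0.688, -0.726], [-0.003, -0.726, 0.688], [-1.0, 0.003, -0.002]]
wrist_force: [-0.0, 0.1, 0.2]
gripper_width: 0.347
```

>>> {"name": "play_rows", "arguments": {"commands": [{"fingers":0.3,"tx":0,"ty":0,"tz":0,"ax":0,"ay":0,"az":0},{"fingers":0.3,"tx":0,"ty":0,"tz":0,"ax":0,"ay":0,"az":0}]}}

```text
time_s: 18.85
tcp_pos: [0.4602, 0.2003, 0.2199]
ee_rot: [[0.0, -0.695, -0.719], [-0.002, -0.719, 0.695], [-1.0, 0.001, -0.002]]
wrist_force: [-0.3, -0.8, -0.2]
gripper_width: 0.351
```

Run:
```python
from catch import *
chain([K(.2,.15),K(.2,.113)]); print(r.sense()["joints"])
p=viewer.capture("scene"); o=(243,239); t=viewer.capture("top")
a=[cv2.resize(q["image"][o[1]-40:o[1]+40,o[0]-45:o[0]+45,::-1],None,fx=4.4,fy=4.4,interpolation=cv2.INTER_CUBIC) for q,o in((p,(248,239)),(t,(190,190)))]
cv2.imwrite("pics/kn.png",np.hstack(a))
```

```text
18.85 [0.4602 0.2003 0.2199] [-0.2657 -0.8473 -0.2382] 0.35097298411894046
([0.0932, -0.0005, 0.0002], [0.0001, -0.0005, -0.0004])
([0.0493, 0.0, 0.0], [0.0, 0.0, 0.0])
[ 42.1413  11.1015 -18.4193   0.1174 -60.5491   3.7815]
```

View pics/kn.png

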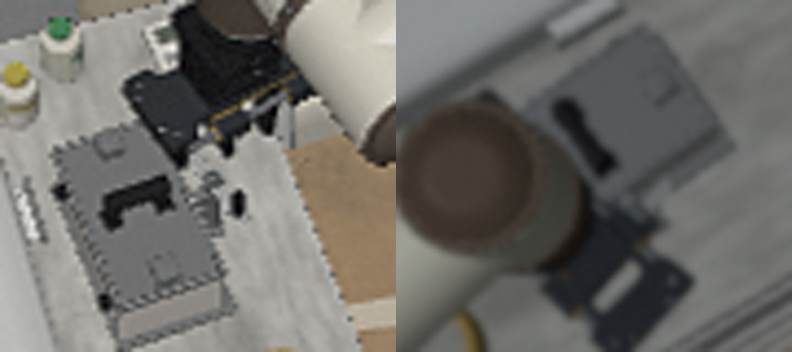

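>>> {"name": "play_rows", "arguments": {"commands": [{"fingers":0.3,"tx":0.03,"ty":0,"tz":0,"ax":0,"ay":0,"az":0},{"fingers":0.3,"tx":0.06,"ty":0,"tz":0,"ax":0,"ay":0,"az":0},{"fingers":0.3,"tx":0.09,"ty":0,"tz":0,"ax":0,"ay":0,"az":0},{"fingers":0.3,"tx":0.093,"ty":0,"tz":0,"ax":0,"ay":0,"az":0}]}}

```text
time_s: 19.28
tcp_pos: [0.4581, 0.1977, 0.1471]
ee_rot: [[-0.006, -0.696, -0.718], [-0.006, -0.718, 0.696], [-1.0, 0.008, 0.0]]
wrist_force: [-0.3, 0.9, -1.4]
gripper_width: 0.352
```

>>> {"name": "play_rows", "arguments": {"commands": [{"fingers":0.3,"tx":0.01,"ty":0,"tz":0,"ax":0,"ay":0,"az":0},{"fingers":0.3,"tx":0.02,"ty":0,"tz":0,"ax":0,"ay":0,"az":0},{"fingers":0.3,"tx":0.03,"ty":0,"tz":0,"ax":0,"ay":0,"az":0},{"fingers":0.3,"tx":0.03,"ty":0,"tz":0,"ax":0,"ay":0,"az":0}]}}

```text
time_s: 19.62
tcp_pos: [0.46, 0.199, 0.1273]
ee_rot: [[-0.0, -0.694, -0.72], [-0.002, -0.72, 0.694], [-1.0, 0.002, -0.001]]
wrist_force: [0.8, 0.4, -0.0]
gripper_width: 0.352
```

>>> {"name": "play_rows", "arguments": {"commands": [{"fingers":0.3,"tx":0.01,"ty":0,"tz":0,"ax":0,"ay":0,"az":0},{"fingers":0.3,"tx":0.018,"ty":0,"tz":0,"ax":0,"ay":0,"az":0},{"fingers":0.3,"tx":0.018,"ty":0,"tz":0,"ax":0,"ay":0,"az":0}]}}

```text
time_s: 19.87
tcp_pos: [0.4598, 0.1988, 0.1136]
ee_rot: [[-0.001, -0.694, -0.72], [-0.003, -0.72, 0.694], [-1.0, 0.002, -0.001]]
wrist_force: [-0.6, 0.2, -0.2]
gripper_width: 0.353
```

Run:
```python
from catch import *
chain([K(a,.114) for a in(.45,.7,.95,1.2,1.45,1.65)])
```

```text
19.8667 [0.4598 0.1988 0.1136] [-0.5648  0.2247 -0.1794] 0.3532783455573484
([-0.0005, 0.011, -0.0007], [-0.0792, -0.0003, -0.0008])
([0.0, 0.0132, -0.0017], [-0.0796, 0.0, 0.0])
([0.0, 0.0132, -0.0017], [-0.0796, 0.0, 0.0])
([0.0, 0.0132, -0.0017], [-0.0796, 0.0, 0.0])
([0.0, 0.0132, -0.0017], [-0.0796, 0.0, 0.0])
([0.0, 0.0106, -0.0011], [-0.0637, 0.0, 0.0])
```

>>> {"name": "play_rows", "arguments": {"commands": [{"fingers":0.3,"tx":0,"ty":0.0037,"tz":-0.0002,"ax":-0.026,"ay":0,"az":0},{"fingers":0.3,"tx":0,"ty":0.0074,"tz":-0.0004,"ax":-0.053,"ay":0,"az":0},{"fingers":0.3,"tx":0,"ty":0.011,"tz":-0.0007,"ax":-0.079,"ay":0,"az":0},{"fingers":0.3,"tx":0,"ty":0.011,"tz":-0.0007,"ax":-0.079,"ay":0,"az":0}]}}

```text
time_s: 20.2
tcp_pos: [0.4551, 0.1929, 0.1149]
ee_rot: [[0.002, -0.495, -0.869], [-0.001, -0.869, 0.495], [-1.0, 0.0, -0.002]]
wrist_force: [0.1, 0.5, 0.9]
gripper_width: 0.345
```

>>> {"name": "play_rows", "arguments": {"commands": [{"fingers":0.3,"tx":0,"ty":0.0045,"tz":-0.0004,"ax":-0.027,"ay":0,"az":0},{"fingers":0.3,"tx":0,"ty":0.009,"tz":-0.001,"ax":-0.053,"ay":0,"az":0},{"fingers":0.3,"tx":0,"ty":0.0132,"tz":-0.0017,"ax":-0.0796,"ay":0,"az":0},{"fingers":0.3,"tx":0,"ty":0.0132,"tz":-0.0017,"ax":-0.0796,"ay":0,"az":0}]}}

```text
time_s: 20.53
tcp_pos: [0.4514, 0.1837, 0.1149]
ee_rot: [[0.002, -0.266, -0.964], [-0.001, -0.964, 0.266], [-1.0, 0.001, -0.002]]
wrist_force: [0.4, 1.0, 0.1]
gripper_width: 0.348
```

>>> {"name": "play_rows", "arguments": {"commands": [{"fingers":0.3,"tx":0,"ty":0.0045,"tz":-0.0004,"ax":-0.027,"ay":0,"az":0},{"fingers":0.3,"tx":0,"ty":0.009,"tz":-0.001,"ax":-0.053,"ay":0,"az":0},{"fingers":0.3,"tx":0,"ty":0.0132,"tz":-0.0017,"ax":-0.0796,"ay":0,"az":0},{"fingers":0.3,"tx":0,"ty":0.0132,"tz":-0.0017,"ax":-0.0796,"ay":0,"az":0}]}}

```text
time_s: 20.87
tcp_pos: [0.45, 0.1738, 0.1149]
ee_rot: [[0.001, -0.021, -1.0], [-0.001, -1.0, 0.021], [-1.0, 0.001, -0.001]]
wrist_force: [0.3, 1.2, 0.1]
gripper_width: 0.345
```

>>> {"name": "play_rows", "arguments": {"commands": [{"fingers":0.3,"tx":0,"ty":0.0045,"tz":-0.0004,"ax":-0.027,"ay":0,"az":0},{"fingers":0.3,"tx":0,"ty":0.009,"tz":-0.001,"ax":-0.053,"ay":0,"az":0},{"fingers":0.3,"tx":0,"ty":0.0132,"tz":-0.0017,"ax":-0.0796,"ay":0,"az":0},{"fingers":0.3,"tx":0,"ty":0.0132,"tz":-0.0017,"ax":-0.0796,"ay":0,"az":0}]}}

```text
time_s: 21.2
tcp_pos: [0.451, 0.1639, 0.1147]
ee_rot: [[0.001, 0.226, -0.974], [-0.002, -0.974, -0.226], [-1.0, 0.002, -0.001]]
wrist_force: [0.5, -0.0, -0.3]
gripper_width: 0.351
```

Run:
```python
from catch import *
chain([K(a,.114) for a in(1.45,1.65,1.75,1.85)]); print(r.sense()["joints"])
```

```text
21.2 [0.451  0.1639 0.1147] [ 0.545  -0.0005 -0.3454] 0.35092355203294023
([0.001, 0.0134, -0.0006], [-0.0806, -0.0001, -0.0006])
([0.0, 0.0106, -0.0011], [-0.0637, 0.0, 0.0])
([0.0, 0.0053, -0.0003], [-0.0318, 0.0, 0.0])
([0.0, 0.0053, -0.0003], [-0.0318, 0.0, 0.0])
[ 39.4852  16.1301 -29.4657   0.1463 -44.4202  63.474 ]
```

>>> {"name": "play_rows", "arguments": {"commands": [{"fingers":0.3,"tx":0.001,"ty":0.0045,"tz":-0.0002,"ax":-0.027,"ay":0,"az":0},{"fingers":0.3,"tx":0.001,"ty":0.009,"tz":-0.0004,"ax":-0.054,"ay":0,"az":0},{"fingers":0.3,"tx":0.001,"ty":0.0134,"tz":-0.0006,"ax":-0.0806,"ay":0,"az":0},{"fingers":0.3,"tx":0.001,"ty":0.0134,"tz":-0.0006,"ax":-0.0806,"ay":0,"az":0}]}}

```text
time_s: 21.53
tcp_pos: [0.4537, 0.1541, 0.1139]
ee_rot: [[0.001, 0.462, -0.887], [-0.002, -0.887, -0.462], [-1.0, 0.002, 0.0]]
wrist_force: [-0.2, -0.5, 0.0]
gripper_width: 0.351
```

>>> {"name": "play_rows", "arguments": {"commands": [{"fingers":0.3,"tx":0,"ty":0.005,"tz":-0.0004,"ax":-0.032,"ay":0,"az":0},{"fingers":0.3,"tx":0,"ty":0.0106,"tz":-0.0011,"ax":-0.064,"ay":0,"az":0},{"fingers":0.3,"tx":0,"ty":0.0106,"tz":-0.0011,"ax":-0.064,"ay":0,"az":0}]}}

```text
time_s: 21.78
tcp_pos: [0.4582, 0.1475, 0.1139]
ee_rot: [[0.001, 0.63, -0.777], [-0.002, -0.777, -0.63], [-1.0, 0.002, 0.001]]
wrist_force: [0.6, -0.2, 0.2]
gripper_width: 0.35
```

>>> {"name": "play_rows", "arguments": {"commands": [{"fingers":0.3,"tx":0,"ty":0.0053,"tz":-0.0003,"ax":-0.032,"ay":0,"az":0},{"fingers":0.3,"tx":0,"ty":0.0053,"tz":-0.0003,"ax":-0.032,"ay":0,"az":0},{"fingers":0.3,"tx":0,"ty":0.0053,"tz":-0.0003,"ax":-0.032,"ay":0,"az":0}]}}

```text
time_s: 22.03
tcp_pos: [0.4606, 0.1447, 0.1139]
ee_rot: [[0.001, 0.703, -0.711], [-0.002, -0.711, -0.703], [-1.0, 0.002, 0.001]]
wrist_force: [-0.4, -0.1, -0.0]
gripper_width: 0.349
```

Run:
```python
from catch import *
s=r.sense(); print(Z.T@s["wrist_force"],s["moment"]); chain([K(a,.114) for a in(1.79,1.85)])
```

```text
[-0.4247  0.1323 -0.0178] [-0.1241 -0.0785  0.0199]
22.0333 [0.4606 0.1447 0.1139] [-0.4249 -0.1315 -0.0178] 0.3490957998353516
([-0.0002, 0.0024, -0.0001], [-0.0133, 0.0003, -0.0005])
([0.0, 0.0032, -0.0001], [-0.0191, 0.0, 0.0])
```

>>> {"name": "play_rows", "arguments": {"commands": [{"fingers":0.3,"tx":0,"ty":0.003,"tz":0,"ax":0,"ay":0,"az":0},{"fingers":0.3,"tx":0,"ty":0.003,"tz":0,"ax":0,"ay":0,"az":0},{"fingers":0.3,"tx":0,"ty":0.003,"tz":0,"ax":0,"ay":0,"az":0}]}}

```text
time_s: 22.28
tcp_pos: [0.4619, 0.1429, 0.1138]
ee_rot: [[-0.0, 0.706, -0.708], [-0.002, -0.708, -0.706], [-1.0, 0.001, 0.002]]
wrist_force: [-2.0, 0.3, 0.5]
gripper_width: 0.353
```

>>> {"name": "play_rows", "arguments": {"commands": [{"fingers":0.3,"tx":0,"ty":0.002,"tz":0,"ax":0,"ay":0,"az":0},{"fingers":0.3,"tx":0,"ty":0.002,"tz":0,"ax":0,"ay":0,"az":0},{"fingers":0.3,"tx":0,"ty":0.002,"tz":0,"ax":0,"ay":0,"az":0}]}}

```text
time_s: 22.53
tcp_pos: [0.4621, 0.1425, 0.1137]
ee_rot: [[-0.001, 0.706, -0.708], [-0.001, -0.708, -0.706], [-1.0, -0.0, 0.002]]
wrist_force: [-6.0, 6.0, 1.8]
gripper_width: 0.349
```

Run:
```python
from catch import *
s=r.sense(); print(Z.T@s["wrist_force"],s["moment"],s["tcp_pos"])
p=viewer.capture("scene");t=viewer.capture("top")
a=[cv2.resize(q["image"][o[1]-40:o[1]+40,o[0]-45:o[0]+45,::-1],None,fx=4.4,fy=4.4,interpolation=cv2.INTER_CUBIC) for q,o in((p,(248,239)),(t,(190,190)))]
cv2.imwrite("pics/kn2.png",np.hstack(a))
```

```text
[-1.5396  8.3001  1.7709] [1.3963 1.7748 0.0953] [0.4621 0.1425 0.1137]
```

The push force rose to about 8 N, so the catch is at its stop. I back off inside the jaw gap, rise and move clear.

>>> {"name": "play_rows", "arguments": {"commands": [{"fingers":0.3,"tx":0,"ty":-0.007,"tz":0,"ax":0,"ay":0,"az":0},{"fingers":0.3,"tx":0,"ty":-0.012,"tz":0,"ax":0,"ay":0,"az":0},{"fingers":0.3,"tx":0,"ty":-0.012,"tz":0,"ax":0,"ay":0,"az":0}]}}

```text
time_s: 22.88
tcp_pos: [0.457, 0.1488, 0.1141]
ee_rot: [[0.002, 0.708, -0.706], [-0.001, -0.706, -0.708], [-1.0, 0.002, -0.0]]
wrist_force: [0.7, 0.5, 0.8]
gripper_width: 0.351
```

>>> {"name": "play_rows", "arguments": {"commands": [{"fingers":0.3,"tx":-0.03,"ty":0,"tz":0,"ax":0,"ay":0,"az":0},{"fingers":0.3,"tx":-0.08,"ty":0,"tz":0,"ax":0,"ay":0,"az":0},{"fingers":0.3,"tx":-0.13,"ty":0,"tz":0,"ax":0,"ay":0,"az":0},{"fingers":0.3,"tx":-0.18,"ty":0,"tz":0,"ax":0,"ay":0,"az":0},{"fingers":0.3,"tx":-0.22,"ty":0,"tz":0,"ax":0,"ay":0,"az":0}]}}

```text
time_s: 23.3
tcp_pos: [0.4576, 0.1486, 0.2823]
ee_rot: [[0.005, 0.707, -0.707], [-0.0, -0.707, -0.707], [-1.0, 0.003, -0.003]]
wrist_force: [1.0, -0.1, -0.1]
gripper_width: 0.346
```

>>> {"name": "play_rows", "arguments": {"commands": [{"fingers":0.3,"tx":0,"ty":0.24,"tz":0,"ax":0,"ay":0,"az":0},{"fingers":0.3,"tx":0,"ty":0.24,"tz":0.02,"ax":0,"ay":0,"az":0},{"fingers":0.3,"tx":0,"ty":0.24,"tz":0.04,"ax":0,"ay":0,"az":0},{"fingers":0.3,"tx":0,"ty":0.24,"tz":0.06,"ax":0,"ay":0,"az":0},{"fingers":0.3,"tx":0,"ty":0.24,"tz":0.08,"ax":0,"ay":0,"az":0}]}}

```text
time_s: 23.72
tcp_pos: [0.5443, -0.0234, 0.2786]
ee_rot: [[0.001, 0.707, -0.708], [-0.003, -0.708, -0.707], [-1.0, 0.003, 0.001]]
wrist_force: [0.1, -0.3, 0.9]
gripper_width: 0.349
```

Run:
```python
from catch import *
s=r.sense(); print(s["tcp_pos"],s["wrist_force"],s["joint_velocities"])
p=viewer.capture("scene");t=viewer.capture("top")
for q in(p,t):
    for a in(1.2,1.57): print(a,proj(q,K(a,.113)[0]))
    print([(d["score"],d["uv"]) for d in spotter.find_in("catch_knob",q)[:2]])
a=[cv2.resize(q["image"][o[1]-40:o[1]+40,o[0]-45:o[0]+45,::-1],None,fx=4.4,fy=4.4,interpolation=cv2.INTER_CUBIC) for q,o in((p,(248,239)),(t,(190,190)))]
cv2.imwrite("pics/fin.png",np.hstack(a))
```

```text
[ 0.5443 -0.0234  0.2786] [ 0.1207 -0.2835  0.8713] [-38.127   -6.6557  -8.7413  -1.0381   0.8069  37.2694]
1.2 [261.6217 234.9139]
1.57 [260.8192 231.777 ]
[(0.58, [255.8, 239.3]), (0.42, [216.9, 209.5])]
1.2 [201.788 208.857]
1.57 [205.8914 206.9542]
[]
```

View pics/fin.png

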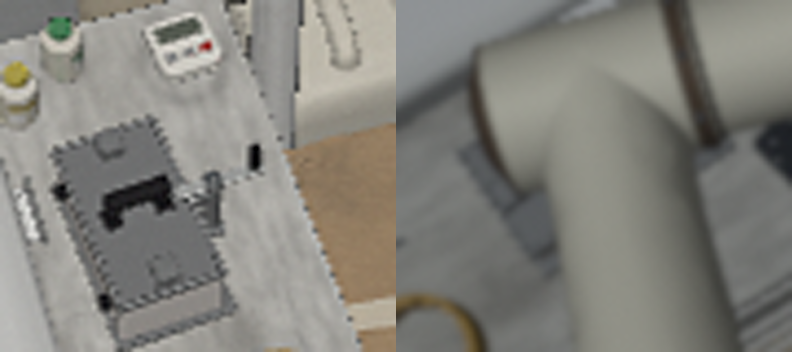

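The scene view puts the knob top at about px (260.3,232). The prediction for 1.57 rad is (260.8,231.8). The tongue lies over the lid edge and the lid is flush. I hold still and hand in.

>>> {"name": "play_rows", "arguments": {"commands": [{"fingers":0.3,"tx":0,"ty":0,"tz":0,"ax":0,"ay":0,"az":0},{"fingers":0.3,"tx":0,"ty":0,"tz":0,"ax":0,"ay":0,"az":0},{"fingers":0.3,"tx":0,"ty":0,"tz":0,"ax":0,"ay":0,"az":0},{"fingers":0.3,"tx":0,"ty":0,"tz":0,"ax":0,"ay":0,"az":0}]}}

```text
time_s: 24.25
tcp_pos: [0.5419, -0.02, 0.2794]
ee_rot: [[0.001, 0.709, -0.705], [-0.001, -0.705, -0.709], [-1.0, 0.002, 0.0]]
wrist_force: [0.1, 0.1, 0.4]
gripper_width: 0.349
```

```bash
python3 -c "
from h import *
s=r.sense(); print(s['time_s'],s['tcp_pos'],s['wrist_force']); print(job.finish_job())"
```

```text
24.25 [ 0.5419 -0.02    0.2794] [0.0594 0.1364 0.3687]
the job is handed in; nothing more can be done
None
```

I put the lid on the tank and swung the catch over it, then handed the job in at 24.3 s of the 62 s allowed. The hand-in gave no verdict.

**Lid:** I gripped it by the handle on the drainer, carried it over and lowered it level in steps of about 1 mm. It went down about 20 mm past the hover height with side forces below about 2.5 N. It met the rim at about 6–7 N; the limit is 45 N. I then let it go.

**Catch:** I pushed the knob round between the open jaws until it met its stop at about 8 N, then moved the arm clear.

**Last checks:**
- **Lid:** after release, both cameras showed it flush on the rim with no white rim visible.
- **Catch:** the scene camera showed the knob top at about (260, 232); a fully turned catch would be at (260.8, 231.8). The tongue lay over the lid edge. The arm hid the catch in the top camera, and the network's own knob reading, (255.8, 239.3), did not match; I trusted the picture.
- **Arm:** it was still and touching nothing, with about 0.4 N at the wrist.
- **Other items:** the timer and the two bottles in the last picture had not visibly moved. I did not check the rest again.

**Disagreement:** before the descent the two cameras differed by 3–5 mm on the tank's position along its x axis. I took a middle value and went by force from there. The final height was also about 2 mm lower than my estimate, which I put down to height error.

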